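Load the type washer, close it up and key it on

TASK

Get the type washer going: put every wood-type ornament block that lies on the table into its open drawer, push the drawer fully shut, and screw the square-headed brass filler plug clockwise until it goes snug, nipping it up a little past that but by no more than an eighth of a turn. Only when all that is done, take the red key from its block, push it fully down into the key switch and turn it clockwise to on, as far as it goes, and leave it in there. Leave the other things on the table where they are.

Things in the scene. Friction and masses are not known exactly. Their poses are not given: they have to be found in the camera images.
- washer: Type washer: grey machine fixed to the table, 240 mm deep (x), 360 wide (y); white deck 110 mm above the table, a 60 mm hump on it behind local x +40 mm. Origin under its centre on the table, x axis from front face (local x -120 mm) to back, y to the left seen from the robot. Drawer in the middle of its front, brass plug on the deck at local (-70, +90) mm, key switch at (-70, -90) mm.
- drawer (a joint): Washer's drawer, m drawn out along the washer's -x: 0 fully shut (a hard stop), at most 0.135; about 2 N of friction, stays where it is left. Green front 280 mm wide, 70 high (top 91 mm above the table), 12 thick, over an open steel tray; shut, the front lies against the washer's front face.
- drawer_in (a point): Centre of the drawer tray's inner floor, 26 mm above the table; axes as the washer. The tray inside is 160 mm (x, from -80 mm just behind the green front to +80) by 220 mm (y), steel side walls 35 mm high above the floor; only the part drawn out of the washer can be reached from above.
- drawer_handle (a point): Centre of the steel bar handle on the drawer's front, 66 mm above the table: bar 110 mm long (along y), 12 mm thick both ways, its centre 28 mm in front of the green face.
- plug_head (a point): Centre of the brass head (22 mm square, 28 high; x, y across its flats) of the upright tapered filler plug, begun in a 50 mm wide, 12 mm high boss on the deck; 8 to 13 mm gap under the head. Clockwise from above screws it in, 3 mm a turn: 0.6 to 1.5 turns until snug, varying. Runs at 0.03 N m; snug is felt as 0.16 N m, slowly rising. Centre 144 mm above the table when snug.
- plug_wedge (a joint): How far the plug's taper has been drawn tight past the point where it went snug, rad of clockwise turn: 0 while the thread still runs free; stays when let go. Over 0.1 is snug and nipped up; over 1.0 is overtightened.
- switch (a joint): Key switch, rad: 0 off, grows clockwise from above up to its stop at 1.4 (on); turns with about 0.04 N m and stays where it is left. An aluminium 32 mm square, 22 mm high rotor on the deck with a grey (off) mark in front and a green (on) mark on the side of the plug.
- switch_slot (a point): Centre of the keyhole's mouth, on top of the switch, 132 mm above the table: an upright slot 17 mm (along its x axis) by 8 mm, 22 mm deep. The axes turn with the switch; at off its x axis is the washer's x.
- key_grip (a point): Centre of the key's red bow, an upright slab 34 mm (x) by 12 (y), 36 high (z). Under it a steel blade 14 x 5 mm, 20 long, its last 5 mm narrowed to 10 x 3, points down (-z). Turned half round about z it is the same. Fully in, the bow rests on the switch, its centre 18 mm above the mouth. At first it stands in the key block.
- keyblock: Fixed dark wooden key block, 70 x 60 mm, 24 mm high, with a slot 18 x 9 mm along its x axis in which the key stands upright, its bow resting on the block. Origin under its centre.
- type1_c (a point): Centre of a pale wood-type ornament block, 42 (x) x 28 (y) x 23 mm (z), 40 g, with a black disc on its face. Lies on the table, face up, any heading. In some runs absent (None).
- type2_c (a point): Centre of a pale wood-type ornament block, 42 (x) x 28 (y) x 23 mm (z), 40 g, with a red diamond on its face. Lies on the table, face up, any heading. In some runs absent (None).
- type3_c (a point): Centre of a pale wood-type ornament block, 42 (x) x 28 (y) x 23 mm (z), 40 g, with a blue cross on its face. Lies on the table, face up, any heading. In some runs absent (None).
- type4_c (a point): Centre of a pale wood-type ornament block, 42 (x) x 28 (y) x 23 mm (z), 40 g, with a green ring on its face. Lies on the table, face up, any heading. In some runs absent (None).
- inktin: Bystander, to be left where it is: ink tin, 80 mm wide, 60 mm high. Origin under its centre.
- stick: Bystander, to be left where it is: steel composing stick 50 x 220 mm, 19 mm high, lying. Origin under its centre.
- furniture: Bystander, to be left where it is: loose strip of wood 130 x 20 x 16 mm, lying. Origin under its centre.
- jar: Bystander, to be left where it is: amber glass jar, 60 mm wide, 90 mm high. Origin under its centre.
There are look-alikes about, which are no part of the job. Leave any orange or purple look-alike of the part that bears type4_c alone.

How it is judged:
By the outcome, as a careful person would: the job done as asked, in the order asked, and still so for the second after the job is handed in, with the robot touching nothing.
Of type1, type2, type3, type4 only 2 to 4 are there at a start; the rules pass over those that are not, and their reading is None.
At some moment in a run one of type1, type2, type3, type4 may be knocked a few centimetres aside while the robot is not near it.
It also fails if it takes over 208 s, if anything falls off the work surface, if the arm or the gripper's body presses on something with over 40 N, if the wrist force passes 120 N, or if a joint passes its speed limit or range.

ROBOT

A 6-joint arm with a two-finger parallel gripper is mounted at the origin on the work surface. World frame = base frame: x ahead of the robot, y to its left, z up, the work surface at z = 0. Lengths are in m, angles in rad, forces in N, time in s.
With the tool pointing down it reaches from about 0.25 to 0.775 m from the base axis. Payload 4 kg.
Tool frame: the origin (TCP) lies between the finger pads; the fingertips stand 11 mm ahead of it and the grasp point (between the pads) lies 8 mm behind it (arm.tip_extent is the z of the fingertips in the tool frame, in m); z points along the fingers, y is the line along which they close (so a half turn about z gives the same grasp; the last joint's range is limited). The gripper opens to 85 mm and grips with 20 to 120 N. Pads are 22 mm wide; open, the fingers measure 114 mm over their backs; the gripper's body (76 mm by 85 mm) begins 54 mm behind the grasp point. The pads swing forward as they close: fully open they stand 13 mm farther back than shut.
Start: joints at [-1.269, 0.087, 1.371, -0, 1.684, -0.103], TCP at [0.217, -0.506, 0.242] pointing down, gripper open.
Joint ranges: [-3.1, 3.1], [-0.76, 2.03], [0.27, 2.55], [-1.08, 4.22], [0.17, 2.65], [-2.57, 2.57]. Speed limits (rad/s): [2.79, 2.79, 3.14, 3.14, 3.14, 3.14].

INTERFACE

Orientations are given as a rotation vector (axis times angle).
In Python, from station import arm gives the robot as it stands. The module is installed in compiled form; this text tells all that it offers.
- The arm moves only by the tool carry_out, never from a script. Its argument "moves" is a list of rows, each an object of numbers: "wx", "wy", "wz": the turn, a rotation vector about the tool's x, y, z as a fraction of full scale; "x", "y", "z": the shift along the tool's x, y, z as a fraction of full scale; "grip": the opening, from 0 (shut) to 1 (fully open). In form: [{"wx": .., "wy": .., "wz": .., "x": .., "y": .., "z": .., "grip": ..}, ...]. A call has 1 to 10 rows; each row shifts and turns the commanded pose from where the row before left it, along the tool's axes as they then stand; what a row does not reach is not made up. Full scale, the value 1, is 3 cm for a shift and 5 degrees for a turn. A row lasts 1/12 s, in which the tool goes at most 41.7 mm and 7.16 degrees, less where a joint would pass 70% of its speed; a pose out of reach is approached as far as the arm can. A call with a number of a shift or a turn outside -1 to 1 is refused whole. A call with a gripper value outside its range is refused whole. The fingers move at their own pace and stop on an object; "force" is the grip in N (left out, the last holds). Time passes only in rows, so rows that do not move let the fingers close. It gives the time, the measured TCP pose, the force, the opening and the grip force at its end, in the units of the state.
- arm.get_state(): the state, without advancing time (a new reading comes with each control period).
- arm.capture(name): name is "scene" or "top" or "wrist"; returns a dict with "pixels" (480x640x3 uint8, red, green, blue), "range_z" (480x640 float32, m along the optical axis (not along the pixel's ray), 0 where there is no reading), "fx", "fy", "cx", "cy" (pixels), "R" (3x3) and "t" (3): a world point X has camera coordinates R X + t. Camera axes: x right, y down, z forward; pixel columns grow to the right and rows downward; lengths in m; the calibration is good to about 2 mm. A picture is of the moment at which its call begins.
- arm.finish_job(): hands the job in; it is judged then, once.
The state is a dict: "time_s": time; "joints": joint angles; "joint_velocities": joint speeds; "joint_torque": joint torques, N m; "ee_pos": TCP position; "orientation": TCP orientation; "ft_force": force on the tool from outside, world axes, zero at the start; "torque": the same for the moment, N m; "finger_gap": opening from 0.0 (shut) to 1.0 (fully open); "finger_force": force on a finger pad.
Only numpy, scipy, OpenCV 4.12 (cv2) and the standard library are available. Lean on these libraries where they do the work, as an engineer would, in place of code of your own. Each camera call takes 0.05 s, during which the arm holds its last target. There are 200 camera calls.

## Working session

There is one attempt and no reset: what is moved stays moved. The work goes in short steps, Python scripts to look and compute and a tool call to move; the robot and the scene stay as the last step left them, time stands still between calls to the robot, and variables do not carry over. Pictures are saved under pics/ and viewed, at most 14 in all, crops included, and the job is handed in when it is done.

Besides the shell and the picture viewer there is one more tool, called after ">>>" by a JSON object that holds its "fn" and its "kwargs". carry_out: Moves the arm, as the interface text tells. Shift numbers are shares of 3 cm and turn numbers shares of 5 degrees, none past 1 either way. Its arguments: {"type":"object","properties":{"moves":{"type":"array","items":{"type":"object","properties":{"wx":{"type":"number"},"wy":{"type":"number"},"wz":{"type":"number"},"x":{"type":"number"},"y":{"type":"number"},"z":{"type":"number"},"grip":{"type":"number"}}}},"force":{"type":"number"}},"required":["moves"]}

```bash
mkdir -p pics; ls; cat > h.py <<'E'
import numpy as np, cv2
from station import arm
from scipy.spatial.transform import Rotation as Ro
def cap(n,save=None):
    c=arm.capture(n)
    if save: cv2.imwrite('pics/'+save,c['pixels'][:,:,::-1])
    return c
def cast(c,u,v,z):
    d=c['R'].T@np.array([(u-c['cx'])/c['fx'],(v-c['cy'])/c['fy'],1]); o=-c['R'].T@c['t']
    return o+d*(z-o[2])/d[2]
def cloud(c):
    v,u=np.mgrid[:480,:640]; z=c['range_z']
    P=np.stack([(u-c['cx'])/c['fx']*z,(v-c['cy'])/c['fy']*z,z],-1)
    return (P-c['t'])@c['R']
def st():
    s=arm.get_state(); print({k:(np.round(v,4).tolist()) for k,v in s.items() if k not in('joint_velocities','joint_torque')}); return s
E
python3 - <<'E'
from h import *
s=st()
print(Ro.from_rotvec(s['orientation']).as_matrix().round(3))
for n in('top','scene'):
    c=cap(n,n+'0.png'); np.savez('/tmp/'+n,**c); print(n,c['fx'],c['R'].round(3).tolist(),c['t'])
print(arm.tip_extent)
E
```

```text
pics
{'time_s': 0.0, 'joints': [-1.2691, 0.088, 1.3723, 0.0, 1.6836, -0.1031], 'ee_pos': [0.2165, -0.5051, 0.2411], 'orientation': [-3.0752, -0.6311, 0.0004], 'ft_force': [-0.6872, -0.2318, 1.0087], 'torque': [0.0525, -0.0331, -0.0172], 'finger_force': 0.0, 'finger_gap': 1.0068}
[[ 0.919  0.394 -0.001]
 [ 0.394 -0.919  0.002]
 [ 0.    -0.002 -1.   ]]
top 442.8260394406458 [[-0.117, -0.993, 0.003], [-0.972, 0.114, -0.204], [0.202, -0.027, -0.979]] [0.07262384 0.56779654 1.11391203]
scene 573.2109187117176 [[0.845, 0.534, 0.004], [0.382, -0.598, -0.705], [-0.374, 0.598, -0.709]] [-0.49341662 -0.11230663  1.87601731]
0.011
```

View pics/top0.png

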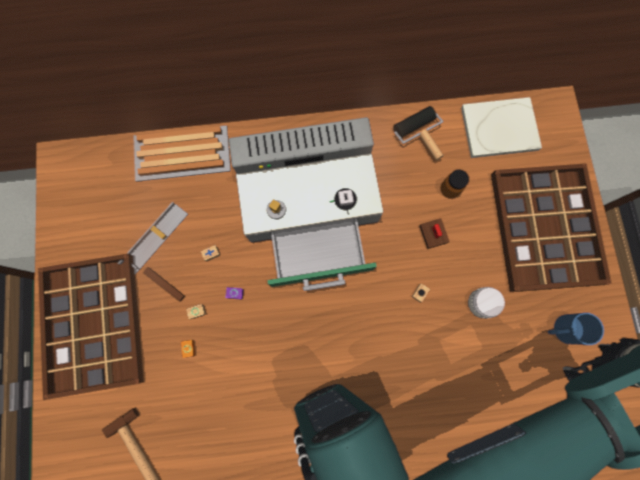

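View pics/scene0.png

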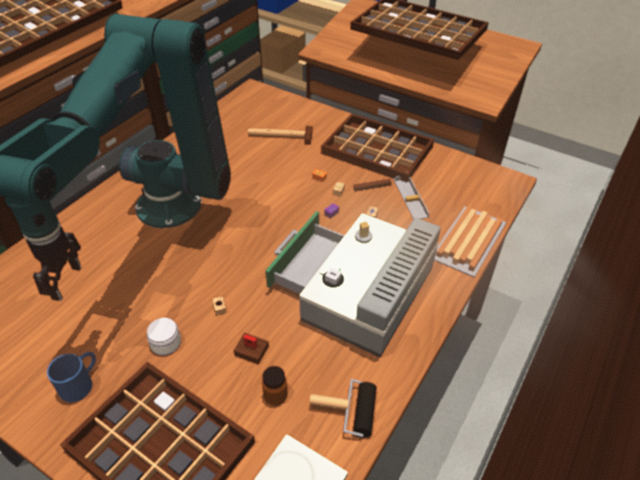

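The top view shows the drawer open at about (320,250), pale blocks at (421,293), (210,253) and (196,312), and look-alikes at (187,348) orange and (234,293) purple. The key block is at (434,233), the plug at (276,207) and the switch at (346,198). Next I'll measure these.

```bash
cat > m.py <<'E'
from h import *
c=dict(np.load('/tmp/top.npz')); im=c['pixels']; P=cloud(c)
hsv=cv2.cvtColor(im,cv2.COLOR_RGB2HSV)
# raised things 15..30 mm, local blobs
def rect(mask,z,box):
    m=np.zeros_like(mask); x0,y0,x1,y1=box; m[y0:y1,x0:x1]=mask[y0:y1,x0:x1]
    ys,xs=np.nonzero(m)
    W=np.array([cast(c,u,v,z)[:2] for u,v in zip(xs,ys)],np.float32)
    r=cv2.minAreaRect(W*1000); return np.round(r[0],1),np.round(r[1],1),round(r[2],1),len(xs)
h=P[:,:,2]
print('table z',np.median(h[300:330,250:290]),np.median(h[150:160,420:440]))
raised=((h>.017)&(h<.03)).astype(np.uint8)
for n,b in dict(disc=(405,278,440,308),cross=(195,240,225,266),ring=(180,300,210,324),orange=(175,336,200,360),purple=(220,282,248,304),keyblock=(415,215,455,252)).items():
    print(n,rect(raised,.023,b))
red=((hsv[...,0]<8)|(hsv[...,0]>172))&(hsv[...,1]>200)&(hsv[...,2]>120)
print('red key',rect(red.astype(np.uint8),.06,(415,215,455,252)))
deck=((h>.10)&(h<.118)).astype(np.uint8); print('deck',rect(deck,.11,(225,140,395,240)))
g=((hsv[...,0]>65)&(hsv[...,0]<90)&(hsv[...,1]>120)).astype(np.uint8); print('green',rect(g,.091,(255,255,390,295)))
ph=((h>.135)&(h<.17)).astype(np.uint8); print('plug',rect(ph,.150,(262,190,290,220)),np.percentile(h[195:215,268:284],95))
sw=((h>.125)&(h<.14)).astype(np.uint8); print('switch',rect(sw,.132,(330,180,362,215)))
v=cv2.resize(im[185:365,165:465],None,fx=2.66,fy=2.66,interpolation=cv2.INTER_CUBIC); cv2.imwrite('pics/crop.png',v[:,:,::-1])
E
python3 m.py
```

```text
table z 2.5743920598085116e-05 0.0015276578420383153
disc (array([ 411.2, -238.6]), array([28.6, 42.3]), 49.0, 174)
cross (array([584.9, 313.2]), array([28.8, 43.3]), 18.1, 166)
ring (array([432.1, 361.6]), array([28.6, 43.2]), 11.9, 180)
orange (array([339. , 387.9]), array([41.9, 30. ]), 2.5, 187)
purple (array([468.7, 256.6]), array([42.7, 27.8]), 78.9, 169)
keyblock (array([ 568.4, -301.9]), array([70.5, 62.6]), 10.1, 464)
red key (array([ 567.4, -300.1]), array([29.5,  9.4]), 8.4, 39)
deck (array([692.6,  28.4]), array([167.5, 358.6]), 2.7, 8006)Traceback (most recent call last):
  File "m.py", line 18, in <module>
    g=((hsv[...,0]>65)&(hsv[...,0]<90)&(hsv[...,1]>120)).astype(np.uint8); print('green',rect(g,.091,(255,255,390,295)))
                                                                                         ~~~~^^^^^^^^^^^^^^^^^^^^^^^^^^
  File "m.py", line 9, in rect
    r=cv2.minAreaRect(W*1000); return np.round(r[0],1),np.round(r[1],1),round(r[2],1),len(xs)
cv2.error: OpenCV(4.12.0) /io/opencv/modules/imgproc/src/convhull.cpp:143: error: (-215:Assertion failed) total >= 0 && (depth == CV_32F || depth == CV_32S) in function 'convexHull'
```

```bash
sed -i 's/(hsv\[...,0\]>65)&(hsv\[...,0\]<90)&(hsv\[...,1\]>120)/(h>.075)\&(h<.1)/' m.py; python3 m.py | tail -4
```

```text
deck (array([692.6,  28.4]), array([167.5, 358.6]), 2.7, 8006)
green (array([471.6,  17.7]), array([ 38. , 278.4]), 2.8, 605)
plug (array([656.2, 116. ]), array([29.6, 27.2]), 56.1, 113) 0.1620362675670297
switch (array([664.9, -63. ]), array([34.3, 32.2]), 1.9, 149)
```

View pics/crop.png

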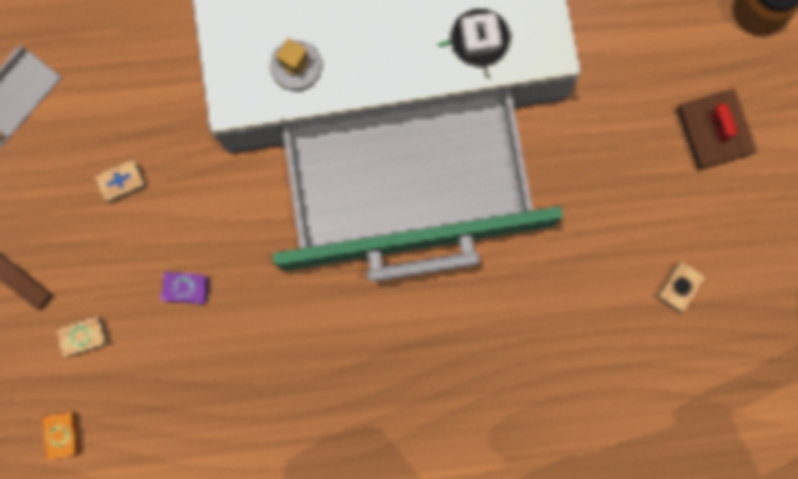

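The crop shows three job blocks: black disc (680,287), blue cross (120,180) and green ring (82,337). There is no red diamond. The purple and orange ring blocks stay put. The washer's yaw is about 2.75° with its origin near (730,30) mm.

```bash
cat >> h.py <<'E'
def plan(x,y,z,yaw,p0=None,yaw0=None):
    "turn (units of 5 deg) first, then shift in tool axes (units of 3 cm), mm in; tool assumed upright"
    s=arm.get_state(); M=Ro.from_rotvec(s['orientation']).as_matrix()
    p=np.array(s['ee_pos'])*1000 if p0 is None else np.array(p0); a=np.degrees(np.arctan2(M[1,0],M[0,0])) if yaw0 is None else yaw0
    t=(a-yaw+180)%360-180; d=np.array([x,y,z])-p; c,q=np.cos(np.radians(yaw)),np.sin(np.radians(yaw))
    print(f'yaw0 {a:.2f} turn wz {t/5:.2f}  shift x {(d[0]*c+d[1]*q)/30:.3f} y {(d[0]*q-d[1]*c)/30:.3f} z {-d[2]/30:.3f}  tilt {M[2,:2].round(4)} J6 {np.degrees(s["joints"][5]):.0f}')
W0=np.array([730.5,30.]); WY=2.75
def wash(lx,ly):
    r=np.radians(WY); return W0+np.array([lx*np.cos(r)-ly*np.sin(r),lx*np.sin(r)+ly*np.cos(r)])
E
python3 - <<'E'
from h import *
c=dict(np.load('/tmp/top.npz')); im=c['pixels'].astype(int)
m=(im[...,1]>im[...,0]+25)&(im[...,1]>im[...,2]+15); m[:255]=0;m[295:]=0;m[:,:255]=0;m[:,390:]=0
ys,xs=np.nonzero(m); W=np.array([cast(c,u,v,.091)[:2]*1000 for u,v in zip(xs,ys)],np.float32)
r=cv2.minAreaRect(W); print(r); ctr=np.array(r[0])-W0; q=np.radians(WY); print('local',ctr@[np.cos(q),np.sin(q)],ctr@[-np.sin(q),np.cos(q)])
plan(411,-238.6,100,-41)
print(wash(-190,-65),wash(-190,0),wash(-190,65))
E
```

```text
((483.3369445800781, 19.602249145507812), (13.343783378601074, 275.0316467285156), 2.652961492538452)
local -247.37728373170916 1.4726441745830279
yaw0 23.19 turn wz 12.84  shift x -0.935 y -10.960 z 4.707  tilt [ 0.0002 -0.0021] J6 -6
[543.83738492 -44.04098954] [540.71880657  20.88415558] [537.60022821  85.8093007 ]
```

>>> {"fn": "carry_out", "kwargs": {"moves": [{"wz": 1, "grip": 0.6}, {"wz": 1, "grip": 0.6}, {"wz": 1, "grip": 0.6}, {"wz": 1, "grip": 0.6}, {"wz": 1, "grip": 0.6}, {"wz": 1, "grip": 0.6}, {"wz": 1, "grip": 0.6}, {"wz": 1, "grip": 0.6}, {"wz": 1, "grip": 0.6}, {"wz": 1, "grip": 0.6}], "force": 40}}

```text
invalid input at $.moves[0]: expected keys wx, wy, wz, x, y, z, grip
```

>>> {"fn": "carry_out", "kwargs": {"moves": [{"wz": 1, "y": -0.5}, {"wz": 0.95, "y": -0.5}, {"wz": 0.89}, {"y": -1}, {"y": -1}, {"y": -1}, {"y": -1}, {"y": -1}, {"y": -1}, {"y": -1}]}}

```text
invalid input at $.moves[0]: expected keys wx, wy, wz, x, y, z, grip
```

```bash
python3 -c "
from h import *
st(); plan(411,-238.6,100,-41)"
```

```text
{'time_s': 0.1, 'joints': [-1.2691, 0.088, 1.3721, -0.0, 1.6836, -0.1031], 'ee_pos': [0.2165, -0.5052, 0.2412], 'orientation': [-3.0754, -0.6311, 0.0004], 'ft_force': [0.1412, -0.1883, -0.1734], 'torque': [0.0404, -0.0562, 0.0005], 'finger_force': 0.0, 'finger_gap': 0.9995}
yaw0 23.19 turn wz 12.84  shift x -0.935 y -10.960 z 4.707  tilt [ 0.0002 -0.0021] J6 -6
```

```bash
cat >> h.py <<'E'
def arc(x,y,z,yaw,n=None,p0=None,yaw0=None,flip=0):
    "n equal rows (turn and shift together) taking the tool to the pose; returns unit values"
    s=arm.get_state(); M=Ro.from_rotvec(s['orientation']).as_matrix()
    p=np.array(s['ee_pos'])*1000 if p0 is None else np.array(p0); a=np.degrees(np.arctan2(M[1,0],M[0,0])) if yaw0 is None else yaw0
    t=(a-yaw+180)%360-180+flip; d=(np.array([x,y,z])-p)/30; w=complex(d[0],d[1])
    k=1
    while 1:
        ph=np.exp(-1j*np.radians(t)/k); S=sum(ph**i for i in range(k))*np.exp(1j*np.radians(a)); v=w/S
        if n is None and max(abs(t)/5/k,abs(v),abs(d[2])/k)>1 or (n and k<n): k+=1; continue
        break
    print(f'rows {k}: wz {t/5/k:.3f} x {v.real:.3f} y {-v.imag:.3f} z {-d[2]/k:.3f} | yaw0 {a:.2f} p {p.round(1)} J6 {np.degrees(s["joints"][5]):.0f}')
E
python3 -c "
from h import *
arc(411,-238.6,100,-41)"
```

```text
rows 13: wz 0.988 x 0.442 y -0.775 z 0.362 | yaw0 23.19 p [ 216.5 -505.2  241.2] J6 -6
```

>>> {"fn": "carry_out", "kwargs": {"moves": [{"wx": 0, "wy": 0, "wz": 0.988, "x": 0.442, "y": -0.775, "z": 0.362, "grip": 0.6}, {"wx": 0, "wy": 0, "wz": 0.988, "x": 0.442, "y": -0.775, "z": 0.362, "grip": 0.6}, {"wx": 0, "wy": 0, "wz": 0.988, "x": 0.442, "y": -0.775, "z": 0.362, "grip": 0.6}, {"wx": 0, "wy": 0, "wz": 0.988, "x": 0.442, "y": -0.775, "z": 0.362, "grip": 0.6}, {"wx": 0, "wy": 0, "wz": 0.988, "x": 0.442, "y": -0.775, "z": 0.362, "grip": 0.6}, {"wx": 0, "wy": 0, "wz": 0.988, "x": 0.442, "y": -0.775, "z": 0.362, "grip": 0.6}, {"wx": 0, "wy": 0, "wz": 0.988, "x": 0.442, "y": -0.775, "z": 0.362, "grip": 0.6}, {"wx": 0, "wy": 0, "wz": 0.988, "x": 0.442, "y": -0.775, "z": 0.362, "grip": 0.6}, {"wx": 0, "wy": 0, "wz": 0.988, "x": 0.442, "y": -0.775, "z": 0.362, "grip": 0.6}, {"wx": 0, "wy": 0, "wz": 0.988, "x": 0.442, "y": -0.775, "z": 0.362, "grip": 0.6}], "force": 40}}

```text
time_s: 0.93
ee_pos: [0.3416, -0.2765, 0.1329]
orientation: [-3.058, 0.719, 0.001]
ft_force: [0.1, -0.1, -0.1]
finger_gap: 0.602
finger_force: 0.0
```

>>> {"fn": "carry_out", "kwargs": {"moves": [{"wx": 0, "wy": 0, "wz": 0.988, "x": 0.442, "y": -0.775, "z": 0.362, "grip": 0.6}, {"wx": 0, "wy": 0, "wz": 0.988, "x": 0.442, "y": -0.775, "z": 0.362, "grip": 0.6}, {"wx": 0, "wy": 0, "wz": 0.988, "x": 0.442, "y": -0.775, "z": 0.362, "grip": 0.6}, {"wx": 0, "wy": 0, "wz": 0, "x": 0, "y": 0, "z": 0, "grip": 0.6}]}}

```text
time_s: 1.27
ee_pos: [0.413, -0.2359, 0.0983]
orientation: [-2.94, 1.098, 0.005]
ft_force: [-1.3, 0.5, -0.9]
finger_gap: 0.598
finger_force: 0.0
```

```bash
cat > wr.py <<'E'
# wrist look: raised blobs (z1..z2) near given xy -> rect
from h import *; import sys
def look(name,z1,z2,zp,near,rad=.05,save=True):
    c=cap('wrist',name if save else None); P=cloud(c); h=P[...,2]
    m=(h>z1)&(h<z2)&(np.hypot(P[...,0]-near[0]/1e3,P[...,1]-near[1]/1e3)<rad)&(c['range_z']>0)
    ys,xs=np.nonzero(m)
    if len(xs)<20: print('none',len(xs)); return c,P
    W=np.array([cast(c,u,v,zp)[:2] for u,v in zip(xs,ys)],np.float32)*1000
    r=cv2.minAreaRect(W); print(name,np.round(r[0],1),np.round(r[1],1),round(r[2],2),len(xs)); return c,P
E
python3 -c "
from wr import *
arc(411,-238.6,12,-41)
look('w1.png',.017,.03,.023,(411,-239))"
```

```text
rows 3: wz 0.004 x 0.003 y 0.037 z 0.959 | yaw0 -40.94 p [ 413.  -235.9   98.3] J6 94
w1.png [ 411.7 -241.3] [27.8 42.9] 49.55 3503
```

View pics/w1.png

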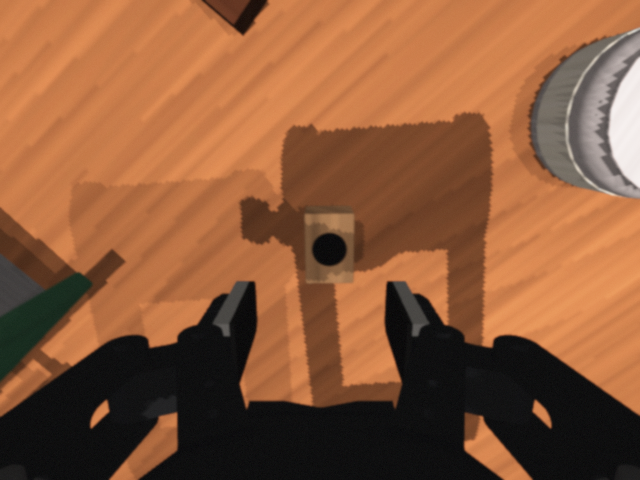

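The wrist view shows the disc block at (330,248), aligned with the fingers and about 4 mm off along the closing line. I'll correct that and grip it.

>>> {"fn": "carry_out", "kwargs": {"moves": [{"wx": 0, "wy": 0, "wz": 0, "x": 0.05, "y": 0.13, "z": 0.9, "grip": 0.6}, {"wx": 0, "wy": 0, "wz": 0, "x": 0, "y": 0, "z": 0.9, "grip": 0.6}, {"wx": 0, "wy": 0, "wz": 0, "x": 0, "y": 0, "z": 0.75, "grip": 0.6}, {"wx": 0, "wy": 0, "wz": 0, "x": 0, "y": 0, "z": 0.3, "grip": 0.6}, {"wx": 0, "wy": 0, "wz": 0, "x": 0, "y": 0, "z": 0, "grip": 0.15}, {"wx": 0, "wy": 0, "wz": 0, "x": 0, "y": 0, "z": 0, "grip": 0.15}, {"wx": 0, "wy": 0, "wz": 0, "x": 0, "y": 0, "z": 0, "grip": 0.15}, {"wx": 0, "wy": 0, "wz": 0, "x": 0, "y": 0, "z": 0, "grip": 0.15}]}}

```text
time_s: 1.98
ee_pos: [0.4109, -0.244, 0.0175]
orientation: [2.941, -1.101, 0.006]
ft_force: [-0.9, 0.4, -1.0]
finger_gap: 0.315
finger_force: 43.1
```

>>> {"fn": "carry_out", "kwargs": {"moves": [{"wx": 0, "wy": 0, "wz": 0, "x": 0, "y": 0, "z": -0.5, "grip": 0.15}, {"wx": 0, "wy": 0, "wz": 0, "x": 0, "y": 0, "z": -1, "grip": 0.15}, {"wx": 0, "wy": 0, "wz": 0, "x": 0, "y": 0, "z": -1, "grip": 0.15}, {"wx": 0, "wy": 0, "wz": 0, "x": 0, "y": 0, "z": -1, "grip": 0.15}, {"wx": 0, "wy": 0, "wz": 0, "x": 0, "y": 0, "z": -1, "grip": 0.15}, {"wx": 0, "wy": 0, "wz": 0, "x": 0, "y": 0, "z": -0.5, "grip": 0.15}]}}

```text
time_s: 2.48
ee_pos: [0.4116, -0.2443, 0.1718]
orientation: [2.94, -1.099, 0.015]
ft_force: [0.9, 0.7, -0.9]
finger_gap: 0.318
finger_force: 43.2
```

```bash
python3 -c "
from h import *
st()
arc(*wash(-182,-65),140,2.75)"
```

```text
{'time_s': 2.4833, 'joints': [-0.654, -0.0543, 1.6545, -0.0002, 1.5316, 1.6326], 'ee_pos': [0.4116, -0.2443, 0.1718], 'orientation': [2.9397, -1.0994, 0.0145], 'ft_force': [0.9348, 0.7258, -0.9299], 'torque': [-0.0022, -0.0458, 0.0369], 'finger_force': 43.2194, 'finger_gap': 0.3178}
rows 9: wz -0.972 x 0.215 y -0.903 z 0.118 | yaw0 -41.01 p [ 411.6 -244.3  171.8] J6 94
```

>>> {"fn": "carry_out", "kwargs": {"moves": [{"wx": 0, "wy": 0, "wz": -0.972, "x": 0.215, "y": -0.903, "z": 0.118, "grip": 0.15}, {"wx": 0, "wy": 0, "wz": -0.972, "x": 0.215, "y": -0.903, "z": 0.118, "grip": 0.15}, {"wx": 0, "wy": 0, "wz": -0.972, "x": 0.215, "y": -0.903, "z": 0.118, "grip": 0.15}, {"wx": 0, "wy": 0, "wz": -0.972, "x": 0.215, "y": -0.903, "z": 0.118, "grip": 0.15}, {"wx": 0, "wy": 0, "wz": -0.972, "x": 0.215, "y": -0.903, "z": 0.118, "grip": 0.15}, {"wx": 0, "wy": 0, "wz": -0.972, "x": 0.215, "y": -0.903, "z": 0.118, "grip": 0.15}, {"wx": 0, "wy": 0, "wz": -0.972, "x": 0.215, "y": -0.903, "z": 0.118, "grip": 0.15}, {"wx": 0, "wy": 0, "wz": -0.972, "x": 0.215, "y": -0.903, "z": 0.118, "grip": 0.15}, {"wx": 0, "wy": 0, "wz": -0.972, "x": 0.215, "y": -0.903, "z": 0.118, "grip": 0.15}, {"wx": 0, "wy": 0, "wz": 0, "x": 0, "y": 0, "z": 0, "grip": 0.15}]}}

```text
time_s: 3.32
ee_pos: [0.5512, -0.0379, 0.1343]
orientation: [-3.138, -0.086, -0.002]
ft_force: [-0.6, 1.0, -0.3]
finger_gap: 0.312
finger_force: 43.2
```

```bash
python3 -c "
from h import *
c=cap('top','t1.png'); cv2.imwrite('pics/t1c.png',cv2.resize(c['pixels'][180:380,160:460],None,fx=2.5,fy=2.5)[:,:,::-1])
plan(*wash(-182,-65),48,2.75)"
```

```text
yaw0 2.94 turn wz 0.04  shift x 0.030 y 0.116 z 2.885  tilt [ 0.0012 -0.    ] J6 77
```

View pics/t1c.png

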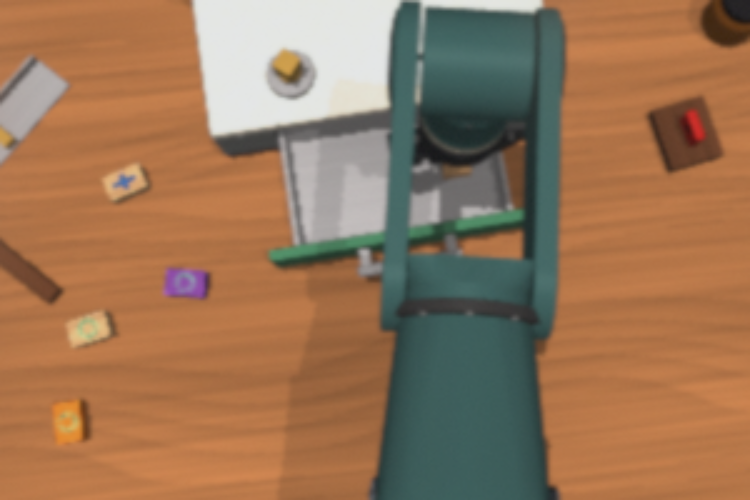

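The view shows the gripper over the right half of the drawer tray, with the block held at about (457,168). I'll lower it and release.

>>> {"fn": "carry_out", "kwargs": {"moves": [{"wx": 0, "wy": 0, "wz": 0, "x": 0.03, "y": 0.11, "z": 0.8, "grip": 0.15}, {"wx": 0, "wy": 0, "wz": 0, "x": 0, "y": 0, "z": 0.8, "grip": 0.15}, {"wx": 0, "wy": 0, "wz": 0, "x": 0, "y": 0, "z": 0.8, "grip": 0.15}, {"wx": 0, "wy": 0, "wz": 0, "x": 0, "y": 0, "z": 0.45, "grip": 0.15}, {"wx": 0, "wy": 0, "wz": 0, "x": 0, "y": 0, "z": 0, "grip": 0.15}, {"wx": 0, "wy": 0, "wz": 0, "x": 0, "y": 0, "z": 0, "grip": 0.55}, {"wx": 0, "wy": 0, "wz": 0, "x": 0, "y": 0, "z": 0, "grip": 0.55}, {"wx": 0, "wy": 0, "wz": 0, "x": 0, "y": 0, "z": 0, "grip": 0.55}]}}

```text
time_s: 4.03
ee_pos: [0.5528, -0.0464, 0.0507]
orientation: [3.14, 0.073, 0.007]
ft_force: [-0.7, 0.0, 0.4]
finger_gap: 0.549
finger_force: 0.0
```

>>> {"fn": "carry_out", "kwargs": {"moves": [{"wx": 0, "wy": 0, "wz": 0, "x": 0, "y": 0, "z": -0.8, "grip": 0.55}, {"wx": 0, "wy": 0, "wz": 0, "x": 0, "y": 0, "z": -1, "grip": 0.55}, {"wx": 0, "wy": 0, "wz": 0, "x": 0, "y": 0, "z": -1, "grip": 0.55}, {"wx": 0, "wy": 0, "wz": 0, "x": 0, "y": 0, "z": -1, "grip": 0.55}]}}

```text
time_s: 4.37
ee_pos: [0.5516, -0.0459, 0.1653]
orientation: [3.14, 0.074, 0.004]
ft_force: [0.5, -1.1, -0.2]
finger_gap: 0.554
finger_force: 0.0
```

```bash
python3 -c "
from h import *
st()
arc(585,313.2,120,108.1)
arc(585,313.2,120,-71.9)"
```

```text
{'time_s': 4.3667, 'joints': [-0.1853, 0.1206, 1.4874, -0.0002, 1.5309, 1.3383], 'ee_pos': [0.5516, -0.0459, 0.1653], 'orientation': [3.1399, 0.0741, 0.0042], 'ft_force': [0.5384, -1.1197, -0.2454], 'torque': [0.0072, -0.0012, -0.0516], 'finger_force': 0.0, 'finger_gap': 0.5536}
rows 22: wz -0.958 x 0.538 y -0.332 z 0.069 | yaw0 2.70 p [551.6 -45.9 165.3] J6 77
rows 15: wz 0.995 x -0.388 y -0.768 z 0.101 | yaw0 2.70 p [551.6 -45.9 165.3] J6 77
```

>>> {"fn": "carry_out", "kwargs": {"moves": [{"wx": 0, "wy": 0, "wz": -0.958, "x": 0.538, "y": -0.332, "z": -0.25, "grip": 0.55}, {"wx": 0, "wy": 0, "wz": -0.958, "x": 0.538, "y": -0.332, "z": -0.25, "grip": 0.55}, {"wx": 0, "wy": 0, "wz": -0.958, "x": 0.538, "y": -0.332, "z": -0.25, "grip": 0.55}, {"wx": 0, "wy": 0, "wz": -0.958, "x": 0.538, "y": -0.332, "z": -0.25, "grip": 0.55}, {"wx": 0, "wy": 0, "wz": -0.958, "x": 0.538, "y": -0.332, "z": -0.25, "grip": 0.55}, {"wx": 0, "wy": 0, "wz": -0.958, "x": 0.538, "y": -0.332, "z": -0.25, "grip": 0.55}, {"wx": 0, "wy": 0, "wz": -0.958, "x": 0.538, "y": -0.332, "z": -0.25, "grip": 0.55}, {"wx": 0, "wy": 0, "wz": -0.958, "x": 0.538, "y": -0.332, "z": -0.25, "grip": 0.55}, {"wx": 0, "wy": 0, "wz": -0.958, "x": 0.538, "y": -0.332, "z": -0.25, "grip": 0.55}, {"wx": 0, "wy": 0, "wz": -0.958, "x": 0.538, "y": -0.332, "z": -0.25, "grip": 0.55}]}}

```text
time_s: 5.2
ee_pos: [0.6552, 0.1076, 0.2395]
orientation: [2.836, 1.348, 0.004]
ft_force: [-0.5, -0.4, -0.4]
finger_gap: 0.548
finger_force: 0.0
```

>>> {"fn": "carry_out", "kwargs": {"moves": [{"wx": 0, "wy": 0, "wz": -0.958, "x": 0.538, "y": -0.332, "z": 0, "grip": 0.55}, {"wx": 0, "wy": 0, "wz": -0.958, "x": 0.538, "y": -0.332, "z": 0, "grip": 0.55}, {"wx": 0, "wy": 0, "wz": -0.958, "x": 0.538, "y": -0.332, "z": 0, "grip": 0.55}, {"wx": 0, "wy": 0, "wz": -0.958, "x": 0.538, "y": -0.332, "z": 0, "grip": 0.55}, {"wx": 0, "wy": 0, "wz": -0.958, "x": 0.538, "y": -0.332, "z": 0, "grip": 0.55}, {"wx": 0, "wy": 0, "wz": -0.958, "x": 0.538, "y": -0.332, "z": 0, "grip": 0.55}, {"wx": 0, "wy": 0, "wz": -0.958, "x": 0.538, "y": -0.332, "z": 0, "grip": 0.55}, {"wx": 0, "wy": 0, "wz": -0.958, "x": 0.538, "y": -0.332, "z": 0, "grip": 0.55}, {"wx": 0, "wy": 0, "wz": -0.958, "x": 0.538, "y": -0.332, "z": 0, "grip": 0.55}, {"wx": 0, "wy": 0, "wz": -0.958, "x": 0.538, "y": -0.332, "z": 0, "grip": 0.55}]}}

```text
time_s: 6.03
ee_pos: [0.6103, 0.2868, 0.2391]
orientation: [2.044, 2.383, 0.004]
ft_force: [0.0, -0.1, 0.4]
finger_gap: 0.551
finger_force: 0.0
```

>>> {"fn": "carry_out", "kwargs": {"moves": [{"wx": 0, "wy": 0, "wz": -0.958, "x": 0.538, "y": -0.332, "z": 0, "grip": 0.55}, {"wx": 0, "wy": 0, "wz": -0.958, "x": 0.538, "y": -0.332, "z": 0, "grip": 0.55}, {"wx": 0, "wy": 0, "wz": 0, "x": 0, "y": 0, "z": 1, "grip": 0.55}, {"wx": 0, "wy": 0, "wz": 0, "x": 0, "y": 0, "z": 1, "grip": 0.55}, {"wx": 0, "wy": 0, "wz": 0, "x": 0, "y": 0, "z": 1, "grip": 0.55}, {"wx": 0, "wy": 0, "wz": 0, "x": 0, "y": 0, "z": 1, "grip": 0.55}, {"wx": 0, "wy": 0, "wz": 0, "x": 0, "y": 0, "z": 0, "grip": 0.55}]}}

```text
time_s: 6.62
ee_pos: [0.5812, 0.3122, 0.1106]
orientation: [-1.841, -2.538, 0.016]
ft_force: [-1.3, 0.4, -1.6]
finger_gap: 0.548
finger_force: 0.0
```

```bash
python3 -c "
from wr import *
st()
plan(585,313.2,12,108.1)
look('w2.png',.017,.03,.023,(585,313))"
```

```text
{'time_s': 6.6167, 'joints': [0.4072, 0.3923, 1.2642, -0.0002, 1.497, 0.0914], 'ee_pos': [0.5812, 0.3122, 0.1106], 'orientation': [-1.841, -2.5384, 0.0162], 'ft_force': [-1.277, 0.4148, -1.6357], 'torque': [-0.025, 0.074, -0.0281], 'finger_force': 0.0, 'finger_gap': 0.5479}
yaw0 108.10 turn wz -0.00  shift x -0.009 y 0.132 z 3.287  tilt [-0.0013 -0.0118] J6 5
w2.png [584.6 314.4] [27.6 42.7] 17.7 3187
```

>>> {"fn": "carry_out", "kwargs": {"moves": [{"wx": 0, "wy": 0, "wz": 0, "x": 0.02, "y": 0.12, "z": 0.9, "grip": 0.6}, {"wx": 0, "wy": 0, "wz": 0, "x": 0, "y": 0, "z": 0.9, "grip": 0.6}, {"wx": 0, "wy": 0, "wz": 0, "x": 0, "y": 0, "z": 0.9, "grip": 0.6}, {"wx": 0, "wy": 0, "wz": 0, "x": 0, "y": 0, "z": 0.45, "grip": 0.6}, {"wx": 0, "wy": 0, "wz": 0, "x": 0, "y": 0, "z": 0, "grip": 0.15}, {"wx": 0, "wy": 0, "wz": 0, "x": 0, "y": 0, "z": 0, "grip": 0.15}, {"wx": 0, "wy": 0, "wz": 0, "x": 0, "y": 0, "z": 0, "grip": 0.15}, {"wx": 0, "wy": 0, "wz": 0, "x": 0, "y": 0, "z": 0, "grip": 0.15}]}}

```text
time_s: 7.33
ee_pos: [0.5897, 0.3162, 0.0261]
orientation: [1.843, 2.541, 0.007]
ft_force: [0.4, 0.4, -0.6]
finger_gap: 0.314
finger_force: 42.7
```

>>> {"fn": "carry_out", "kwargs": {"moves": [{"wx": 0, "wy": 0, "wz": 0, "x": 0, "y": 0, "z": -0.5, "grip": 0.15}, {"wx": 0, "wy": 0, "wz": 0, "x": 0, "y": 0, "z": -1, "grip": 0.15}, {"wx": 0, "wy": 0, "wz": 0, "x": 0, "y": 0, "z": -1, "grip": 0.15}, {"wx": 0, "wy": 0, "wz": 0, "x": 0, "y": 0, "z": -1, "grip": 0.15}, {"wx": 0, "wy": 0, "wz": 0, "x": 0, "y": 0, "z": -1, "grip": 0.15}, {"wx": 0, "wy": 0, "wz": 0, "x": 0, "y": 0, "z": -0.5, "grip": 0.15}, {"wx": 0, "wy": 0, "wz": 0, "x": 0, "y": 0, "z": 0, "grip": 0.15}]}}

```text
time_s: 7.92
ee_pos: [0.5907, 0.3167, 0.1816]
orientation: [1.84, 2.537, 0.019]
ft_force: [-0.0, 0.2, 0.3]
finger_gap: 0.314
finger_force: 42.7
```

```bash
python3 -c "
from h import *
st()
arc(*wash(-182,65),140,182.75)
plan(*wash(-182,65),140,182.75)"
```

```text
{'time_s': 7.9167, 'joints': [0.4076, 0.3628, 1.1609, -0.0001, 1.6034, 0.0917], 'ee_pos': [0.5907, 0.3167, 0.1816], 'orientation': [1.84, 2.5371, 0.0195], 'ft_force': [-0.0439, 0.178, 0.3348], 'torque': [0.0466, -0.0471, 0.0115], 'finger_force': 42.7131, 'finger_gap': 0.3145}
rows 15: wz -0.995 x -0.246 y -0.504 z 0.092 | yaw0 108.10 p [590.7 316.7 181.6] J6 5
yaw0 108.10 turn wz -14.93  shift x 1.872 y -7.602 z 1.386  tilt [0.0013 0.0144] J6 5
```

>>> {"fn": "carry_out", "kwargs": {"moves": [{"wx": 0, "wy": 0, "wz": -0.995, "x": -0.246, "y": -0.504, "z": 0.092, "grip": 0.15}, {"wx": 0, "wy": 0, "wz": -0.995, "x": -0.246, "y": -0.504, "z": 0.092, "grip": 0.15}, {"wx": 0, "wy": 0, "wz": -0.995, "x": -0.246, "y": -0.504, "z": 0.092, "grip": 0.15}, {"wx": 0, "wy": 0, "wz": -0.995, "x": -0.246, "y": -0.504, "z": 0.092, "grip": 0.15}, {"wx": 0, "wy": 0, "wz": -0.995, "x": -0.246, "y": -0.504, "z": 0.092, "grip": 0.15}, {"wx": 0, "wy": 0, "wz": -0.995, "x": -0.246, "y": -0.504, "z": 0.092, "grip": 0.15}, {"wx": 0, "wy": 0, "wz": -0.995, "x": -0.246, "y": -0.504, "z": 0.092, "grip": 0.15}, {"wx": 0, "wy": 0, "wz": -0.995, "x": -0.246, "y": -0.504, "z": 0.092, "grip": 0.15}, {"wx": 0, "wy": 0, "wz": -0.995, "x": -0.246, "y": -0.504, "z": 0.092, "grip": 0.15}, {"wx": 0, "wy": 0, "wz": -0.995, "x": -0.246, "y": -0.504, "z": 0.092, "grip": 0.15}]}}

```text
time_s: 8.75
ee_pos: [0.5219, 0.1651, 0.1444]
orientation: [-0.596, -3.084, 0.001]
ft_force: [-0.3, -0.3, -0.3]
finger_gap: 0.309
finger_force: 42.7
```

>>> {"fn": "carry_out", "kwargs": {"moves": [{"wx": 0, "wy": 0, "wz": -0.995, "x": -0.246, "y": -0.504, "z": 0.092, "grip": 0.15}, {"wx": 0, "wy": 0, "wz": -0.995, "x": -0.246, "y": -0.504, "z": 0.092, "grip": 0.15}, {"wx": 0, "wy": 0, "wz": -0.995, "x": -0.246, "y": -0.504, "z": 0.092, "grip": 0.15}, {"wx": 0, "wy": 0, "wz": -0.995, "x": -0.246, "y": -0.504, "z": 0.092, "grip": 0.15}, {"wx": 0, "wy": 0, "wz": -0.995, "x": -0.246, "y": -0.504, "z": 0.092, "grip": 0.15}, {"wx": 0, "wy": 0, "wz": 0, "x": 0, "y": 0, "z": 0, "grip": 0.15}, {"wx": 0, "wy": 0, "wz": 0, "x": 0, "y": 0, "z": 0, "grip": 0.15}, {"wx": 0, "wy": 0, "wz": 0, "x": 0, "y": 0, "z": 0, "grip": 0.15}, {"wx": 0, "wy": 0, "wz": 0, "x": 0, "y": 0, "z": 0, "grip": 0.15}]}}

```text
time_s: 9.5
ee_pos: [0.5424, 0.0855, 0.1313]
orientation: [0.075, -3.141, -0.0]
ft_force: [0.3, 0.4, -0.8]
finger_gap: 0.314
finger_force: 42.7
```

```bash
python3 -c "
from h import *
st()
plan(*wash(-182,65),55,182.75)"
```

```text
{'time_s': 9.5, 'joints': [0.053, 0.1335, 1.5423, 0.0003, 1.466, -1.5653], 'ee_pos': [0.5424, 0.0855, 0.1313], 'orientation': [0.0746, -3.1406, -0.0005], 'ft_force': [0.2906, 0.3988, -0.8076], 'torque': [0.0179, 0.0262, 0.0198], 'finger_force': 42.7301, 'finger_gap': 0.3135}
yaw0 -177.28 turn wz -0.01  shift x -0.106 y 0.016 z 2.544  tilt [0.0001 0.0003] J6 -90
```

>>> {"fn": "carry_out", "kwargs": {"moves": [{"wx": 0, "wy": 0, "wz": 0, "x": -0.1, "y": 0, "z": 0.8, "grip": 0.15}, {"wx": 0, "wy": 0, "wz": 0, "x": 0, "y": 0, "z": 0.8, "grip": 0.15}, {"wx": 0, "wy": 0, "wz": 0, "x": 0, "y": 0, "z": 0.7, "grip": 0.15}, {"wx": 0, "wy": 0, "wz": 0, "x": 0, "y": 0, "z": 0.24, "grip": 0.15}, {"wx": 0, "wy": 0, "wz": 0, "x": 0, "y": 0, "z": 0, "grip": 0.15}, {"wx": 0, "wy": 0, "wz": 0, "x": 0, "y": 0, "z": 0, "grip": 0.15}, {"wx": 0, "wy": 0, "wz": 0, "x": 0, "y": 0, "z": 0, "grip": 0.55}, {"wx": 0, "wy": 0, "wz": 0, "x": 0, "y": 0, "z": 0, "grip": 0.55}, {"wx": 0, "wy": 0, "wz": 0, "x": 0, "y": 0, "z": 0, "grip": 0.55}]}}

```text
time_s: 10.25
ee_pos: [0.5469, 0.085, 0.057]
orientation: [-0.074, 3.137, 0.0]
ft_force: [-0.5, -0.1, -0.6]
finger_gap: 0.549
finger_force: 0.0
```

>>> {"fn": "carry_out", "kwargs": {"moves": [{"wx": 0, "wy": 0, "wz": 0, "x": 0, "y": 0, "z": -0.8, "grip": 0.55}, {"wx": 0, "wy": 0, "wz": 0, "x": 0, "y": 0, "z": -1, "grip": 0.55}, {"wx": 0, "wy": 0, "wz": 0, "x": 0, "y": 0, "z": -1, "grip": 0.55}, {"wx": 0, "wy": 0, "wz": 0, "x": 0, "y": 0, "z": -0.5, "grip": 0.55}, {"wx": 0, "wy": 0, "wz": 0, "x": 0, "y": 0, "z": 0, "grip": 0.55}, {"wx": 0, "wy": 0, "wz": 0, "x": 0, "y": 0, "z": 0, "grip": 0.55}]}}

```text
time_s: 10.75
ee_pos: [0.5467, 0.0849, 0.1561]
orientation: [-0.074, 3.137, 0.0]
ft_force: [-0.7, -0.5, 0.1]
finger_gap: 0.554
finger_force: 0.0
```

```bash
python3 -c "
from h import *
st()
c=cap('top'); np.savez('/tmp/top',**c)
P=cloud(c)
m=(P[...,2]>.017)&(P[...,2]<.03); m[:295]=0; m[325:]=0;m[:,:175]=0;m[:,215:]=0
ys,xs=np.nonzero(m);r=cv2.minAreaRect(np.array([cast(c,u,v,.023)[:2]*1000 for u,v in zip(xs,ys)],np.float32));print(r)
arc(432,361.6,110,101.9)"
```

```text
{'time_s': 10.75, 'joints': [0.0517, 0.1242, 1.5021, -0.0001, 1.5112, -1.5664], 'ee_pos': [0.5467, 0.0849, 0.1561], 'orientation': [-0.0742, 3.1366, 0.0001], 'ft_force': [-0.6634, -0.5489, 0.1323], 'torque': [-0.006, 0.0474, -0.0553], 'finger_force': 0.0, 'finger_gap': 0.5536}
((453.4649658203125, 372.86370849609375), (87.10324096679688, 47.44628143310547), 29.031702041625977)
rows 17: wz 0.951 x 0.539 y 0.341 z 0.087 | yaw0 -177.29 p [545.7  84.9 154.2] J6 -90
```

>>> {"fn": "carry_out", "kwargs": {"moves": [{"wx": 0, "wy": 0, "wz": 0.951, "x": 0.539, "y": 0.341, "z": 0.087, "grip": 0.6}, {"wx": 0, "wy": 0, "wz": 0.951, "x": 0.539, "y": 0.341, "z": 0.087, "grip": 0.6}, {"wx": 0, "wy": 0, "wz": 0.951, "x": 0.539, "y": 0.341, "z": 0.087, "grip": 0.6}, {"wx": 0, "wy": 0, "wz": 0.951, "x": 0.539, "y": 0.341, "z": 0.087, "grip": 0.6}, {"wx": 0, "wy": 0, "wz": 0.951, "x": 0.539, "y": 0.341, "z": 0.087, "grip": 0.6}, {"wx": 0, "wy": 0, "wz": 0.951, "x": 0.539, "y": 0.341, "z": 0.087, "grip": 0.6}, {"wx": 0, "wy": 0, "wz": 0.951, "x": 0.539, "y": 0.341, "z": 0.087, "grip": 0.6}, {"wx": 0, "wy": 0, "wz": 0.951, "x": 0.539, "y": 0.341, "z": 0.087, "grip": 0.6}, {"wx": 0, "wy": 0, "wz": 0.951, "x": 0.539, "y": 0.341, "z": 0.087, "grip": 0.6}, {"wx": 0, "wy": 0, "wz": 0.951, "x": 0.539, "y": 0.341, "z": 0.087, "grip": 0.6}]}}

```text
time_s: 11.63
ee_pos: [0.4268, 0.2296, 0.1257]
orientation: [-1.203, -2.899, 0.005]
ft_force: [0.0, 0.1, -0.1]
finger_gap: 0.6
finger_force: 0.0
```

>>> {"fn": "carry_out", "kwargs": {"moves": [{"wx": 0, "wy": 0, "wz": 0.951, "x": 0.539, "y": 0.341, "z": 0.087, "grip": 0.6}, {"wx": 0, "wy": 0, "wz": 0.951, "x": 0.539, "y": 0.341, "z": 0.087, "grip": 0.6}, {"wx": 0, "wy": 0, "wz": 0.951, "x": 0.539, "y": 0.341, "z": 0.087, "grip": 0.6}, {"wx": 0, "wy": 0, "wz": 0.951, "x": 0.539, "y": 0.341, "z": 0.087, "grip": 0.6}, {"wx": 0, "wy": 0, "wz": 0.951, "x": 0.539, "y": 0.341, "z": 0.087, "grip": 0.6}, {"wx": 0, "wy": 0, "wz": 0.951, "x": 0.539, "y": 0.341, "z": 0.087, "grip": 0.6}, {"wx": 0, "wy": 0, "wz": 0.951, "x": 0.539, "y": 0.341, "z": 0.087, "grip": 0.6}, {"wx": 0, "wy": 0, "wz": 0, "x": 0, "y": 0, "z": 0, "grip": 0.6}, {"wx": 0, "wy": 0, "wz": 0, "x": 0, "y": 0, "z": 0, "grip": 0.6}, {"wx": 0, "wy": 0, "wz": 0, "x": 0, "y": 0, "z": 0, "grip": 0.6}]}}

```text
time_s: 12.47
ee_pos: [0.4312, 0.3605, 0.1082]
orientation: [-1.978, -2.44, 0.005]
ft_force: [0.6, 0.2, -0.6]
finger_gap: 0.599
finger_force: 0.0
```

```bash
python3 -c "
from wr import *
st()
plan(432,361.6,12,101.9)
look('w3.png',.018,.03,.023,(432,361))"
```

```text
{'time_s': 12.4667, 'joints': [0.5958, 0.1801, 1.5367, -0.0005, 1.4282, 0.3874], 'ee_pos': [0.4312, 0.3605, 0.1082], 'orientation': [-1.9778, -2.4402, 0.0054], 'ft_force': [0.5728, 0.1627, -0.5766], 'torque': [0.0321, -0.0092, -0.011], 'finger_force': 0.0, 'finger_gap': 0.5992}
yaw0 101.95 turn wz 0.01  shift x 0.030 y 0.035 z 3.207  tilt [-0.0018 -0.003 ] J6 22
w3.png [431.7 362.6] [27.8 42.7] 11.41 3243
```

View pics/w3.png

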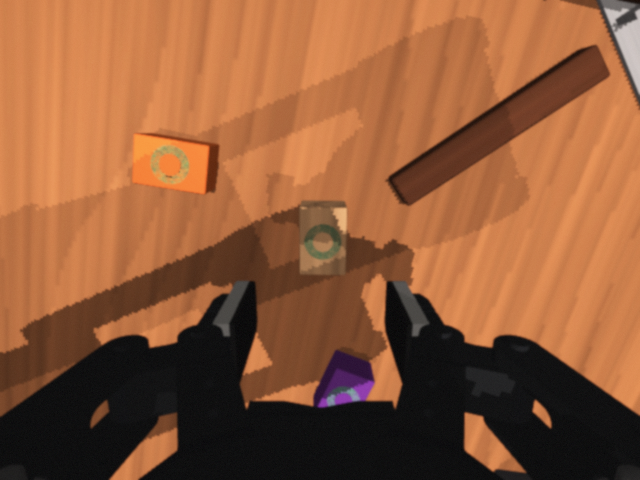

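The green-ring block sits between the fingers at (323,240). The strip's end at (390,185) and the purple block at (345,380) are both clear, so I'll pick it.

>>> {"fn": "carry_out", "kwargs": {"moves": [{"wx": 0, "wy": 0, "wz": 0, "x": 0.03, "y": 0.03, "z": 0.9, "grip": 0.5}, {"wx": 0, "wy": 0, "wz": 0, "x": 0, "y": 0, "z": 0.9, "grip": 0.5}, {"wx": 0, "wy": 0, "wz": 0, "x": 0, "y": 0, "z": 0.9, "grip": 0.5}, {"wx": 0, "wy": 0, "wz": 0, "x": 0, "y": 0, "z": 0.4, "grip": 0.5}, {"wx": 0, "wy": 0, "wz": 0, "x": 0, "y": 0, "z": 0, "grip": 0.5}, {"wx": 0, "wy": 0, "wz": 0, "x": 0, "y": 0, "z": 0, "grip": 0.15}, {"wx": 0, "wy": 0, "wz": 0, "x": 0, "y": 0, "z": 0, "grip": 0.15}, {"wx": 0, "wy": 0, "wz": 0, "x": 0, "y": 0, "z": 0, "grip": 0.15}, {"wx": 0, "wy": 0, "wz": 0, "x": 0, "y": 0, "z": 0, "grip": 0.15}]}}

```text
time_s: 13.27
ee_pos: [0.4338, 0.3633, 0.0187]
orientation: [1.979, 2.439, 0.005]
ft_force: [0.6, -1.1, -0.0]
finger_gap: 0.312
finger_force: 42.6
```

>>> {"fn": "carry_out", "kwargs": {"moves": [{"wx": 0, "wy": 0, "wz": 0, "x": 0, "y": 0, "z": -0.5, "grip": 0.15}, {"wx": 0, "wy": 0, "wz": 0, "x": 0, "y": 0, "z": -1, "grip": 0.15}, {"wx": 0, "wy": 0, "wz": 0, "x": 0, "y": 0, "z": -1, "grip": 0.15}, {"wx": 0, "wy": 0, "wz": 0, "x": 0, "y": 0, "z": -1, "grip": 0.15}, {"wx": 0, "wy": 0, "wz": 0, "x": 0, "y": 0, "z": -1, "grip": 0.15}, {"wx": 0, "wy": 0, "wz": 0, "x": 0, "y": 0, "z": -0.5, "grip": 0.15}, {"wx": 0, "wy": 0, "wz": 0, "x": 0, "y": 0, "z": 0, "grip": 0.15}, {"wx": 0, "wy": 0, "wz": 0, "x": 0, "y": 0, "z": 0, "grip": 0.15}]}}

```text
time_s: 13.93
ee_pos: [0.4333, 0.363, 0.1685]
orientation: [1.979, 2.439, 0.006]
ft_force: [-0.6, -0.6, -1.0]
finger_gap: 0.315
finger_force: 42.6
```

```bash
python3 -c "
from h import *
st()
arc(*wash(-182,0),150,182.75)"
```

```text
{'time_s': 13.9333, 'joints': [0.5971, 0.1441, 1.4548, -0.0001, 1.539, 0.3897], 'ee_pos': [0.4333, 0.363, 0.1685], 'orientation': [1.9787, 2.4387, 0.0056], 'ft_force': [-0.6483, -0.6066, -1.0078], 'torque': [-0.008, -0.0162, -0.0298], 'finger_force': 42.6111, 'finger_gap': 0.3155}
rows 17: wz -0.951 x -0.658 y -0.399 z 0.036 | yaw0 101.89 p [433.3 363.  168.5] J6 22
```

>>> {"fn": "carry_out", "kwargs": {"moves": [{"wx": 0, "wy": 0, "wz": -0.951, "x": -0.658, "y": -0.399, "z": 0.036, "grip": 0.15}, {"wx": 0, "wy": 0, "wz": -0.951, "x": -0.658, "y": -0.399, "z": 0.036, "grip": 0.15}, {"wx": 0, "wy": 0, "wz": -0.951, "x": -0.658, "y": -0.399, "z": 0.036, "grip": 0.15}, {"wx": 0, "wy": 0, "wz": -0.951, "x": -0.658, "y": -0.399, "z": 0.036, "grip": 0.15}, {"wx": 0, "wy": 0, "wz": -0.951, "x": -0.658, "y": -0.399, "z": 0.036, "grip": 0.15}, {"wx": 0, "wy": 0, "wz": -0.951, "x": -0.658, "y": -0.399, "z": 0.036, "grip": 0.15}, {"wx": 0, "wy": 0, "wz": -0.951, "x": -0.658, "y": -0.399, "z": 0.036, "grip": 0.15}, {"wx": 0, "wy": 0, "wz": -0.951, "x": -0.658, "y": -0.399, "z": 0.036, "grip": 0.15}, {"wx": 0, "wy": 0, "wz": -0.951, "x": -0.658, "y": -0.399, "z": 0.036, "grip": 0.15}, {"wx": 0, "wy": 0, "wz": -0.951, "x": -0.658, "y": -0.399, "z": 0.036, "grip": 0.15}]}}

```text
time_s: 14.77
ee_pos: [0.4392, 0.137, 0.1535]
orientation: [-0.82, -3.028, 0.003]
ft_force: [0.8, 0.5, -0.0]
finger_gap: 0.312
finger_force: 42.6
```

>>> {"fn": "carry_out", "kwargs": {"moves": [{"wx": 0, "wy": 0, "wz": -0.951, "x": -0.658, "y": -0.399, "z": 0.036, "grip": 0.15}, {"wx": 0, "wy": 0, "wz": -0.951, "x": -0.658, "y": -0.399, "z": 0.036, "grip": 0.15}, {"wx": 0, "wy": 0, "wz": -0.951, "x": -0.658, "y": -0.399, "z": 0.036, "grip": 0.15}, {"wx": 0, "wy": 0, "wz": -0.951, "x": -0.658, "y": -0.399, "z": 0.036, "grip": 0.15}, {"wx": 0, "wy": 0, "wz": -0.951, "x": -0.658, "y": -0.399, "z": 0.036, "grip": 0.15}, {"wx": 0, "wy": 0, "wz": -0.951, "x": -0.658, "y": -0.399, "z": 0.036, "grip": 0.15}, {"wx": 0, "wy": 0, "wz": -0.951, "x": -0.658, "y": -0.399, "z": 0.036, "grip": 0.15}, {"wx": 0, "wy": 0, "wz": 0, "x": 0, "y": 0, "z": 0, "grip": 0.15}, {"wx": 0, "wy": 0, "wz": 0, "x": 0, "y": 0, "z": 0, "grip": 0.15}, {"wx": 0, "wy": 0, "wz": 0, "x": 0, "y": 0, "z": 0, "grip": 0.15}]}}

```text
time_s: 15.6
ee_pos: [0.547, 0.0211, 0.1465]
orientation: [0.073, -3.137, -0.001]
ft_force: [0.1, -0.2, -0.5]
finger_gap: 0.315
finger_force: 42.6
```

```bash
python3 -c "
from wr import *
st()
plan(*wash(-182,0),49,182.75)
cap('wrist','w4.png')"
```

```text
{'time_s': 15.6, 'joints': [-0.0652, 0.1226, 1.5234, 0.0003, 1.4997, -1.6825], 'ee_pos': [0.547, 0.0211, 0.1465], 'orientation': [0.073, -3.1367, -0.001], 'ft_force': [0.1286, -0.242, -0.4943], 'torque': [0.0033, -0.0054, -0.04], 'finger_force': 42.6493, 'finger_gap': 0.3149}
yaw0 -177.33 turn wz -0.02  shift x -0.058 y 0.003 z 3.249  tilt [0.0041 0.0007] J6 -96
```

View pics/w4.png

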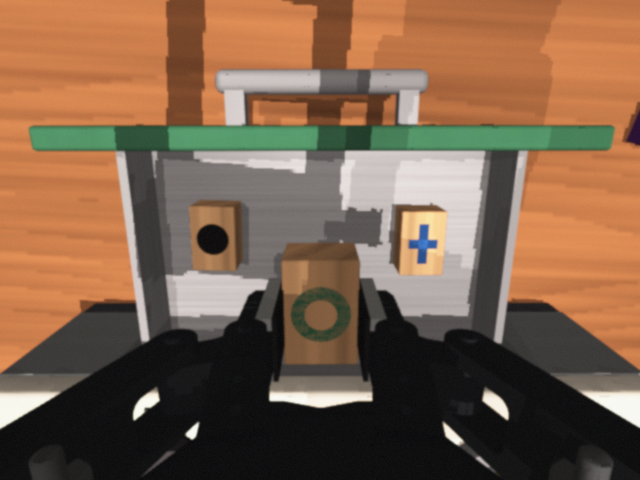

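The disc (213,238) and cross (422,243) blocks lie flat in the tray, and the ring block is held between them. I'll release it, then move to the front of the handle.

>>> {"fn": "carry_out", "kwargs": {"moves": [{"wx": 0, "wy": 0, "wz": 0, "x": -0.06, "y": 0, "z": 0.9, "grip": 0.15}, {"wx": 0, "wy": 0, "wz": 0, "x": 0, "y": 0, "z": 0.9, "grip": 0.15}, {"wx": 0, "wy": 0, "wz": 0, "x": 0, "y": 0, "z": 0.9, "grip": 0.15}, {"wx": 0, "wy": 0, "wz": 0, "x": 0, "y": 0, "z": 0.5, "grip": 0.15}, {"wx": 0, "wy": 0, "wz": 0, "x": 0, "y": 0, "z": 0, "grip": 0.15}, {"wx": 0, "wy": 0, "wz": 0, "x": 0, "y": 0, "z": 0, "grip": 0.15}, {"wx": 0, "wy": 0, "wz": 0, "x": 0, "y": 0, "z": 0, "grip": 0.5}, {"wx": 0, "wy": 0, "wz": 0, "x": 0, "y": 0, "z": 0, "grip": 0.5}, {"wx": 0, "wy": 0, "wz": 0, "x": 0, "y": 0, "z": 0, "grip": 0.5}]}}

```text
time_s: 16.4
ee_pos: [0.5514, 0.0209, 0.0546]
orientation: [-0.075, 3.137, -0.001]
ft_force: [0.7, -0.4, -0.6]
finger_gap: 0.499
finger_force: 0.0
```

>>> {"fn": "carry_out", "kwargs": {"moves": [{"wx": 0, "wy": 0, "wz": 0, "x": 0, "y": 0, "z": -0.8, "grip": 0.5}, {"wx": 0, "wy": 0, "wz": 0, "x": 0, "y": 0, "z": -1, "grip": 0.5}, {"wx": 0, "wy": 0, "wz": 0, "x": 0, "y": 0, "z": -1, "grip": 0.5}, {"wx": 0, "wy": 0, "wz": 0, "x": 0, "y": 0, "z": -0.4, "grip": 0.5}, {"wx": 0, "wy": 0, "wz": 0, "x": 0.8, "y": 0, "z": 0, "grip": 0}, {"wx": 0, "wy": 0, "wz": 0, "x": 1, "y": 0, "z": 0, "grip": 0}, {"wx": 0, "wy": 0, "wz": 0, "x": 1, "y": 0, "z": 0, "grip": 0}, {"wx": 0, "wy": 0, "wz": 0, "x": 1, "y": 0, "z": 0, "grip": 0}, {"wx": 0, "wy": 0, "wz": 0, "x": 0.8, "y": 0, "z": 0, "grip": 0}, {"wx": 0, "wy": 0, "wz": 0, "x": 0, "y": 0, "z": 0, "grip": 0}]}}

```text
time_s: 17.23
ee_pos: [0.4086, 0.0145, 0.1481]
orientation: [0.074, -3.139, 0.0]
ft_force: [0.8, 0.2, -0.1]
finger_gap: 0.004
finger_force: 0.0
```

>>> {"fn": "carry_out", "kwargs": {"moves": [{"wx": 0, "wy": 0, "wz": 0, "x": 0, "y": 0, "z": 0, "grip": 0}, {"wx": 0, "wy": 0, "wz": 0, "x": 0, "y": 0, "z": 0, "grip": 0}]}}

```text
time_s: 17.4
ee_pos: [0.413, 0.0143, 0.149]
orientation: [-0.074, 3.139, -0.0]
ft_force: [0.1, 0.3, -0.0]
finger_gap: -0.001
finger_force: 0.0
```

```bash
python3 -c "
from wr import *
st()
plan(*wash(-320,0),62,182.75)
c=cap('wrist','w5.png'); P=cloud(c); h=P[...,2]
q=np.radians(WY); D=P[...,:2]*1000-W0; lx=D@[np.cos(q),np.sin(q)]; ly=D@[-np.sin(q),np.cos(q)]
m=(h>.085)&(h<.097)&(abs(ly)<120)&(lx<-150)&(lx>-330); print('front',np.percentile(lx[m],[2,50,98]))
m=(h>.062)&(h<.078)&(abs(ly)<45)&(lx<-255)&(lx>-330); print('bar',np.percentile(lx[m],[2,50,98]))
m=(h>.045)&(h<.055)&(abs(ly)<100)&(lx>-240)&(lx<-125)
n,_,s,ce=cv2.connectedComponentsWithStats(m.astype(np.uint8)); print([(s[i,4],ce[i].round()) for i in range(1,n) if s[i,4]>200])"
```

```text
{'time_s': 17.4, 'joints': [-0.1028, -0.1883, 1.8199, -0.0, 1.5079, -1.7209], 'ee_pos': [0.413, 0.0143, 0.149], 'orientation': [-0.0742, 3.1386, -0.0004], 'ft_force': [0.0603, 0.304, -0.0082], 'torque': [0.0242, 0.0145, 0.0154], 'finger_force': 0.0, 'finger_gap': -0.001}
yaw0 -177.29 turn wz -0.01  shift x 0.071 y 0.016 z 2.899  tilt [-0.0021 -0.0003] J6 -99
front [-253.02257084 -251.7865198  -241.82677053]
bar [-280.75795316 -276.12967701 -259.8936997 ]
[(np.int32(214), array([321., 399.]))]
```

>>> {"fn": "carry_out", "kwargs": {"moves": [{"wx": 0, "wy": 0, "wz": 0, "x": 0.07, "y": 0, "z": 0.9, "grip": 0}, {"wx": 0, "wy": 0, "wz": 0, "x": 0, "y": 0, "z": 0.9, "grip": 0}, {"wx": 0, "wy": 0, "wz": 0, "x": 0, "y": 0, "z": 0.8, "grip": 0}, {"wx": 0, "wy": 0, "wz": 0, "x": 0, "y": 0, "z": 0.3, "grip": 0}, {"wx": 0, "wy": 0, "wz": 0, "x": 0, "y": 0, "z": 0, "grip": 0}, {"wx": 0, "wy": 0, "wz": 0, "x": -0.3, "y": 0, "z": 0, "grip": 0}, {"wx": 0, "wy": 0, "wz": 0, "x": -0.3, "y": 0, "z": 0, "grip": 0}, {"wx": 0, "wy": 0, "wz": 0, "x": -0.3, "y": 0, "z": 0, "grip": 0}, {"wx": 0, "wy": 0, "wz": 0, "x": 0, "y": 0, "z": 0, "grip": 0}]}}

```text
time_s: 18.2
ee_pos: [0.4405, 0.0154, 0.0633]
orientation: [-0.075, 3.136, -0.001]
ft_force: [0.4, 0.2, 0.6]
finger_gap: 0.004
finger_force: 0.0
```

```bash
python3 -c "
from wr import *
st()
c=cap('top'); cv2.imwrite('pics/t2c.png',cv2.resize(c['pixels'][160:340,200:440],None,fx=3,fy=3)[:,:,::-1])"
```

```text
{'time_s': 18.2, 'joints': [-0.0939, -0.0498, 1.8765, -0.0, 1.3103, -1.7123], 'ee_pos': [0.4405, 0.0154, 0.0633], 'orientation': [-0.0746, 3.1362, -0.0008], 'ft_force': [0.4484, 0.217, 0.6208], 'torque': [0.0089, -0.021, 0.0172], 'finger_force': 0.0, 'finger_gap': 0.004}
```

View pics/t2c.png

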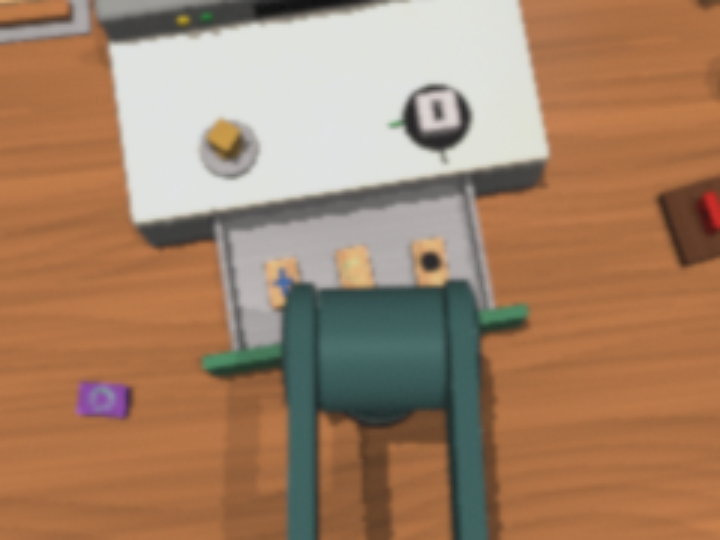

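All three blocks sit in the tray at (285,282), (355,268) and (430,260). Now pushing the drawer in.

>>> {"fn": "carry_out", "kwargs": {"moves": [{"wx": 0, "wy": 0, "wz": 0, "x": -0.2, "y": 0, "z": 0, "grip": 0}, {"wx": 0, "wy": 0, "wz": 0, "x": -0.3, "y": 0, "z": 0, "grip": 0}, {"wx": 0, "wy": 0, "wz": 0, "x": -0.4, "y": 0, "z": 0, "grip": 0}, {"wx": 0, "wy": 0, "wz": 0, "x": -0.4, "y": 0, "z": 0, "grip": 0}, {"wx": 0, "wy": 0, "wz": 0, "x": -0.4, "y": 0, "z": 0, "grip": 0}, {"wx": 0, "wy": 0, "wz": 0, "x": -0.4, "y": 0, "z": 0, "grip": 0}, {"wx": 0, "wy": 0, "wz": 0, "x": -0.4, "y": 0, "z": 0, "grip": 0}, {"wx": 0, "wy": 0, "wz": 0, "x": -0.4, "y": 0, "z": 0, "grip": 0}, {"wx": 0, "wy": 0, "wz": 0, "x": -0.2, "y": 0, "z": 0, "grip": 0}, {"wx": 0, "wy": 0, "wz": 0, "x": 0, "y": 0, "z": 0, "grip": 0}]}}

```text
time_s: 19.08
ee_pos: [0.5316, 0.0199, 0.0615]
orientation: [-0.075, 3.139, -0.0]
ft_force: [-1.4, 0.1, -0.6]
finger_gap: 0.001
finger_force: 0.0
```

>>> {"fn": "carry_out", "kwargs": {"moves": [{"wx": 0, "wy": 0, "wz": 0, "x": -0.15, "y": 0, "z": 0, "grip": 0}, {"wx": 0, "wy": 0, "wz": 0, "x": -0.1, "y": 0, "z": 0, "grip": 0}, {"wx": 0, "wy": 0, "wz": 0, "x": 0, "y": 0, "z": 0, "grip": 0}]}}

```text
time_s: 19.33
ee_pos: [0.5377, 0.0203, 0.0613]
orientation: [-0.075, 3.141, 0.0]
ft_force: [0.1, 0.3, 0.2]
finger_gap: -0.0
finger_force: 0.0
```

```bash
python3 -c "
from wr import *
s=st(); q=np.radians(WY); D=np.array(s['ee_pos'])[:2]*1000-W0; print(D@[np.cos(q),np.sin(q)])
c=cap('top');P=cloud(c); im=c['pixels'].astype(int)
m=(im[...,1]>im[...,0]+25)&(im[...,1]>im[...,2]+15); m[:190]=0;m[300:]=0;m[:,:230]=0;m[:,400:]=0
W=np.array([cast(c,u,v,.091)[:2]*1000 for v,u in np.argwhere(m)])-W0; print(np.percentile(W@[np.cos(q),np.sin(q)],[5,50,95]))"
```

```text
{'time_s': 19.3333, 'joints': [-0.0676, 0.1683, 1.6503, 0.0, 1.3229, -1.6859], 'ee_pos': [0.5377, 0.0203, 0.0613], 'orientation': [-0.0745, 3.1406, 0.0], 'ft_force': [0.0508, 0.3457, 0.2068], 'torque': [0.0248, -0.0284, -0.0292], 'finger_force': 0.0, 'finger_gap': -0.0002}
-193.06540645618318
[-154.77794855 -148.63534904 -142.34359124]
```

>>> {"fn": "carry_out", "kwargs": {"moves": [{"wx": 0, "wy": 0, "wz": 0, "x": -0.2, "y": 0, "z": 0, "grip": 0}, {"wx": 0, "wy": 0, "wz": 0, "x": -0.2, "y": 0, "z": 0, "grip": 0}, {"wx": 0, "wy": 0, "wz": 0, "x": -0.1, "y": 0, "z": 0, "grip": 0}, {"wx": 0, "wy": 0, "wz": 0, "x": -0.1, "y": 0, "z": 0, "grip": 0}, {"wx": 0, "wy": 0, "wz": 0, "x": 0, "y": 0, "z": 0, "grip": 0}]}}

```text
time_s: 19.8
ee_pos: [0.5565, 0.0212, 0.0615]
orientation: [-0.075, 3.139, -0.0]
ft_force: [-0.2, 0.2, -0.3]
finger_gap: -0.001
finger_force: 0.0
```

>>> {"fn": "carry_out", "kwargs": {"moves": [{"wx": 0, "wy": 0, "wz": 0, "x": -0.05, "y": 0, "z": 0, "grip": 0}, {"wx": 0, "wy": 0, "wz": 0, "x": -0.05, "y": 0, "z": 0, "grip": 0}, {"wx": 0, "wy": 0, "wz": 0, "x": 0, "y": 0, "z": 0, "grip": 0}]}}

```text
time_s: 20.05
ee_pos: [0.5588, 0.0213, 0.0615]
orientation: [-0.074, 3.14, -0.0]
ft_force: [-1.0, -0.4, 0.7]
finger_gap: -0.003
finger_force: 0.5
```

>>> {"fn": "carry_out", "kwargs": {"moves": [{"wx": 0, "wy": 0, "wz": 0, "x": -0.05, "y": 0, "z": 0, "grip": 0}, {"wx": 0, "wy": 0, "wz": 0, "x": -0.05, "y": 0, "z": 0, "grip": 0}, {"wx": 0, "wy": 0, "wz": 0, "x": 0, "y": 0, "z": 0, "grip": 0}]}}

```text
time_s: 20.3
ee_pos: [0.5605, 0.0213, 0.0615]
orientation: [0.075, -3.138, 0.0]
ft_force: [-4.0, 0.1, 3.5]
finger_gap: -0.003
finger_force: 2.7
```

>>> {"fn": "carry_out", "kwargs": {"moves": [{"wx": 0, "wy": 0, "wz": 0, "x": -0.05, "y": 0, "z": 0, "grip": 0}, {"wx": 0, "wy": 0, "wz": 0, "x": 0, "y": 0, "z": 0, "grip": 0}, {"wx": 0, "wy": 0, "wz": 0, "x": 0, "y": 0, "z": 0, "grip": 0}]}}

```text
time_s: 20.55
ee_pos: [0.5605, 0.0214, 0.0615]
orientation: [0.074, -3.134, 0.001]
ft_force: [-9.2, -0.4, 7.7]
finger_gap: 0.001
finger_force: 4.8
```

```bash
cat > dr.py <<'E'
from wr import *
s=st(); q=np.radians(WY); D=np.array(s['ee_pos'])[:2]*1000-W0; print(D@[np.cos(q),np.sin(q)])
c=cap('top');P=cloud(c); im=c['pixels'].astype(int)
m=(im[...,1]>im[...,0]+25)&(im[...,1]>im[...,2]+15); m[:190]=0;m[300:]=0;m[:,:230]=0;m[:,400:]=0
W=np.array([cast(c,u,v,.091)[:2]*1000 for v,u in np.argwhere(m)])-W0; print(np.percentile(W@[np.cos(q),np.sin(q)],[5,50,95]))
E
python3 dr.py
```

```text
{'time_s': 20.55, 'joints': [-0.0625, 0.22, 1.5884, -0.0009, 1.3395, -1.6806], 'ee_pos': [0.5605, 0.0214, 0.0615], 'orientation': [0.0745, -3.1344, 0.0005], 'ft_force': [-9.231, -0.436, 7.6729], 'torque': [-0.1279, 1.4268, 0.0193], 'finger_force': 4.7736, 'finger_gap': 0.0012}
-170.19295966140754
[-132.1878357  -125.83531889 -119.64912013]
```

>>> {"fn": "carry_out", "kwargs": {"moves": [{"wx": 0, "wy": 0, "wz": 0, "x": 0.4, "y": 0, "z": 0, "grip": 0}, {"wx": 0, "wy": 0, "wz": 0, "x": 0.6, "y": 0, "z": 0, "grip": 0}, {"wx": 0, "wy": 0, "wz": 0, "x": 0, "y": 0, "z": -1, "grip": 0.6}, {"wx": 0, "wy": 0, "wz": 0, "x": 0, "y": 0, "z": -1, "grip": 0.6}, {"wx": 0, "wy": 0, "wz": 0, "x": 0, "y": 0, "z": -1, "grip": 0.6}, {"wx": 0, "wy": 0, "wz": 0, "x": 0, "y": 0, "z": -1, "grip": 0.6}, {"wx": 0, "wy": 0, "wz": 0, "x": 0, "y": 0, "z": -1, "grip": 0.6}, {"wx": 0, "wy": 0, "wz": 0, "x": 0, "y": 0, "z": -1, "grip": 0.6}, {"wx": 0, "wy": 0, "wz": 0, "x": 0, "y": 0, "z": -0.5, "grip": 0.6}, {"wx": 0, "wy": 0, "wz": 0, "x": 0, "y": 0, "z": 0, "grip": 0.6}]}}

```text
time_s: 21.43
ee_pos: [0.5356, 0.02, 0.2623]
orientation: [-0.074, 3.129, -0.002]
ft_force: [0.1, -0.6, 1.4]
finger_gap: 0.602
finger_force: 0.0
```

```bash
python3 dr.py; python3 -c "
from wr import *
arc(*wash(-90,90),250,182.75)"
```

```text
{'time_s': 21.4333, 'joints': [-0.0685, 0.0446, 1.3766, 0.0001, 1.7084, -1.6868], 'ee_pos': [0.5356, 0.02, 0.2623], 'orientation': [-0.0743, 3.1287, -0.0016], 'ft_force': [0.0964, -0.62, 1.3984], 'torque': [-0.0373, 0.0395, -0.0525], 'finger_force': 0.0, 'finger_gap': 0.6019}
-195.12880627330398
[-131.90883254 -125.40889169 -119.75959415]
rows 5: wz -0.001 x -0.707 y 0.604 z 0.061 | yaw0 -177.28 p [534.6  20.1 259.2] J6 -97
```

>>> {"fn": "carry_out", "kwargs": {"moves": [{"wx": 0, "wy": 0, "wz": 0, "x": -0.707, "y": 0.604, "z": 0.06, "grip": 0.6}, {"wx": 0, "wy": 0, "wz": 0, "x": -0.707, "y": 0.604, "z": 0.06, "grip": 0.6}, {"wx": 0, "wy": 0, "wz": 0, "x": -0.707, "y": 0.604, "z": 0.06, "grip": 0.6}, {"wx": 0, "wy": 0, "wz": 0, "x": -0.707, "y": 0.604, "z": 0.06, "grip": 0.6}, {"wx": 0, "wy": 0, "wz": 0, "x": -0.707, "y": 0.604, "z": 0.06, "grip": 0.6}, {"wx": 0, "wy": 0, "wz": 0, "x": 0, "y": 0, "z": 0, "grip": 0.6}, {"wx": 0, "wy": 0, "wz": 0, "x": 0, "y": 0, "z": 0, "grip": 0.6}, {"wx": 0, "wy": 0, "wz": 0, "x": 0, "y": 0, "z": 0, "grip": 0.6}]}}

```text
time_s: 22.15
ee_pos: [0.634, 0.1153, 0.2454]
orientation: [0.074, -3.137, 0.001]
ft_force: [0.7, -0.7, 0.2]
finger_gap: 0.596
finger_force: 0.0
```

```bash
python3 -c "
from wr import *
st()
c,P=look('w6.png',.150,.175,.162,(656,116)); h=P[...,2]; m=(h>.145)&(h<.175); print('top z',np.median(h[m]),m.sum())
look('w6b.png',.125,.14,.132,(665,-63))"
```

```text
{'time_s': 22.15, 'joints': [0.0921, 0.3021, 1.1131, -0.0005, 1.7297, -1.5261], 'ee_pos': [0.634, 0.1153, 0.2454], 'orientation': [0.0744, -3.1375, 0.0011], 'ft_force': [0.668, -0.7424, 0.218], 'torque': [-0.0386, 0.0312, -0.0192], 'finger_force': 0.0, 'finger_gap': 0.5956}
w6.png [654.5 115.9] [23.6 24. ] 51.08 1406
top z 0.16112864027931978 3613
w6b.png [664.3 -61.1] [34.  36.9] 2.71 2336
```

View pics/w6.png

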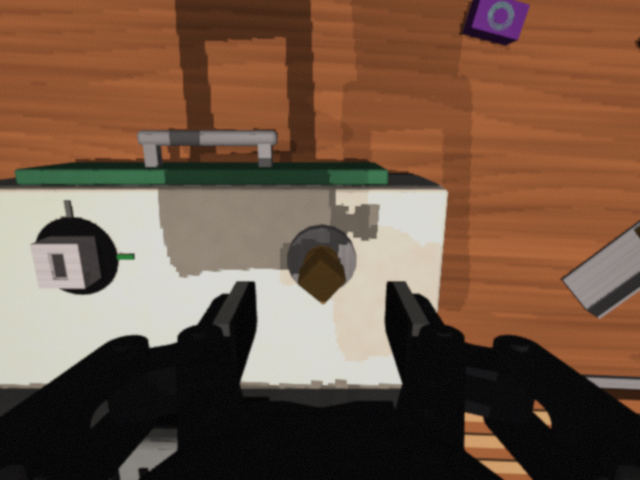

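The plug head, a brown diamond, is at (322,274) in the wrist view. It measures (654.5,115.9) mm with its flats at 51°, top at about 161 mm. I'll turn to a start angle low in the last joint's range and come over it.

```bash
python3 -c "
from wr import *
arc(655.3,116.2,205,231.1)"
```

```text
rows 10: wz -0.969 x -0.068 y -0.026 z 0.140 | yaw0 -177.33 p [634.  114.8 247.1] J6 -87
```

>>> {"fn": "carry_out", "kwargs": {"moves": [{"wx": 0, "wy": 0, "wz": -0.969, "x": -0.068, "y": -0.026, "z": 0.14, "grip": 0.6}, {"wx": 0, "wy": 0, "wz": -0.969, "x": -0.068, "y": -0.026, "z": 0.14, "grip": 0.6}, {"wx": 0, "wy": 0, "wz": -0.969, "x": -0.068, "y": -0.026, "z": 0.14, "grip": 0.6}, {"wx": 0, "wy": 0, "wz": -0.969, "x": -0.068, "y": -0.026, "z": 0.14, "grip": 0.6}, {"wx": 0, "wy": 0, "wz": -0.969, "x": -0.068, "y": -0.026, "z": 0.14, "grip": 0.6}, {"wx": 0, "wy": 0, "wz": -0.969, "x": -0.068, "y": -0.026, "z": 0.14, "grip": 0.6}, {"wx": 0, "wy": 0, "wz": -0.969, "x": -0.068, "y": -0.026, "z": 0.14, "grip": 0.6}, {"wx": 0, "wy": 0, "wz": -0.969, "x": -0.068, "y": -0.026, "z": 0.14, "grip": 0.6}, {"wx": 0, "wy": 0, "wz": -0.969, "x": -0.068, "y": -0.026, "z": 0.14, "grip": 0.6}, {"wx": 0, "wy": 0, "wz": -0.969, "x": -0.068, "y": -0.026, "z": 0.14, "grip": 0.6}]}}

```text
time_s: 23.08
ee_pos: [0.6555, 0.1158, 0.2061]
orientation: [-1.36, 2.831, -0.001]
ft_force: [-1.4, -0.8, 0.7]
finger_gap: 0.599
finger_force: 0.0
```

>>> {"fn": "carry_out", "kwargs": {"moves": [{"wx": 0, "wy": 0, "wz": 0, "x": 0, "y": 0, "z": 0, "grip": 0.6}, {"wx": 0, "wy": 0, "wz": 0, "x": 0, "y": 0, "z": 0, "grip": 0.6}, {"wx": 0, "wy": 0, "wz": 0, "x": 0, "y": 0, "z": 0, "grip": 0.6}, {"wx": 0, "wy": 0, "wz": 0, "x": 0, "y": 0, "z": 0, "grip": 0.6}]}}

```text
time_s: 23.42
ee_pos: [0.6558, 0.1166, 0.2063]
orientation: [-1.354, 2.834, -0.001]
ft_force: [0.2, 0.1, 0.1]
finger_gap: 0.598
finger_force: 0.0
```

```bash
python3 -c "
from wr import *
st()
plan(655.3,116.2,140,231.1)
look('w7.png',.150,.175,.162,(656,116))"
```

```text
{'time_s': 23.4167, 'joints': [0.0909, 0.3554, 1.1216, -0.0001, 1.6634, -2.3713], 'ee_pos': [0.6558, 0.1166, 0.2063], 'orientation': [-1.3539, 2.8337, -0.0008], 'ft_force': [0.201, 0.1349, 0.121], 'torque': [-0.0108, -0.0358, 0.032], 'finger_force': 0.0, 'finger_gap': 0.5982}
yaw0 -128.93 turn wz -0.01  shift x 0.020 y 0.004 z 2.210  tilt [-0.0008 -0.0009] J6 -136
w7.png [655.8 114.1] [23.9 21.7] 51.09 2051
```

>>> {"fn": "carry_out", "kwargs": {"moves": [{"wx": 0, "wy": 0, "wz": 0, "x": 0.01, "y": 0, "z": 0.6, "grip": 0.6}, {"wx": 0, "wy": 0, "wz": 0, "x": 0, "y": 0, "z": 0.6, "grip": 0.6}, {"wx": 0, "wy": 0, "wz": 0, "x": 0, "y": 0, "z": 0.6, "grip": 0.6}, {"wx": 0, "wy": 0, "wz": 0, "x": 0, "y": 0, "z": 0.4, "grip": 0.6}, {"wx": 0, "wy": 0, "wz": 0, "x": 0, "y": 0, "z": 0, "grip": 0.6}, {"wx": 0, "wy": 0, "wz": 0, "x": 0, "y": 0, "z": 0, "grip": 0.1}, {"wx": 0, "wy": 0, "wz": 0, "x": 0, "y": 0, "z": 0, "grip": 0.1}, {"wx": 0, "wy": 0, "wz": 0, "x": 0, "y": 0, "z": 0, "grip": 0.1}, {"wx": 0, "wy": 0, "wz": 0, "x": 0, "y": 0, "z": 0, "grip": 0.1}, {"wx": 0, "wy": 0, "wz": 0, "x": 0, "y": 0, "z": 0, "grip": 0.1}], "force": 60}}

```text
time_s: 24.3
ee_pos: [0.6567, 0.1166, 0.1414]
orientation: [-1.355, 2.831, -0.002]
ft_force: [2.4, -0.7, 2.3]
finger_gap: 0.247
finger_force: 59.8
```

```bash
python3 -c "
from h import *
st(); plan(655.8,116.2,140,231.1)"
```

```text
{'time_s': 24.3, 'joints': [0.091, 0.38, 1.2182, -0.0003, 1.5398, -2.3727], 'ee_pos': [0.6567, 0.1166, 0.1414], 'orientation': [-1.355, 2.8307, -0.0025], 'ft_force': [2.4078, -0.6992, 2.3033], 'torque': [-0.0554, -0.0554, 0.01], 'finger_force': 59.8372, 'finger_gap': 0.2474}
yaw0 -128.84 turn wz 0.01  shift x 0.029 y 0.013 z 0.048  tilt [-0.0023 -0.0029] J6 -136
```

>>> {"fn": "carry_out", "kwargs": {"moves": [{"wx": 0, "wy": 0, "wz": 1, "x": 0, "y": 0, "z": 0.0015, "grip": 0.1}, {"wx": 0, "wy": 0, "wz": 1, "x": 0, "y": 0, "z": 0.0015, "grip": 0.1}, {"wx": 0, "wy": 0, "wz": 1, "x": 0, "y": 0, "z": 0.0015, "grip": 0.1}, {"wx": 0, "wy": 0, "wz": 1, "x": 0, "y": 0, "z": 0.0015, "grip": 0.1}, {"wx": 0, "wy": 0, "wz": 1, "x": 0, "y": 0, "z": 0.0015, "grip": 0.1}, {"wx": 0, "wy": 0, "wz": 1, "x": 0, "y": 0, "z": 0.0015, "grip": 0.1}, {"wx": 0, "wy": 0, "wz": 1, "x": 0, "y": 0, "z": 0.0015, "grip": 0.1}, {"wx": 0, "wy": 0, "wz": 1, "x": 0, "y": 0, "z": 0.0015, "grip": 0.1}, {"wx": 0, "wy": 0, "wz": 1, "x": 0, "y": 0, "z": 0.0015, "grip": 0.1}, {"wx": 0, "wy": 0, "wz": 0, "x": 0, "y": 0, "z": 0, "grip": 0.1}]}}

```text
time_s: 25.13
ee_pos: [0.6566, 0.1169, 0.141]
orientation: [-0.167, 3.134, 0.001]
ft_force: [0.4, -0.2, 5.1]
finger_gap: 0.25
finger_force: 60.2
```

```bash
python3 -c "
from h import *
st(); plan(655.8,116.2,140,231.1)"
```

```text
{'time_s': 25.1333, 'joints': [0.0912, 0.3801, 1.2189, 0.0002, 1.5391, -1.5859], 'ee_pos': [0.6566, 0.1169, 0.141], 'orientation': [-0.1666, 3.1336, 0.0005], 'ft_force': [0.4433, -0.1717, 5.0804], 'torque': [0.0916, -0.0598, -0.0308], 'finger_force': 60.1807, 'finger_gap': 0.25}
yaw0 -173.91 turn wz -9.00  shift x 0.034 y 0.005 z 0.033  tilt [-0.0035  0.0001] J6 -91
```

>>> {"fn": "carry_out", "kwargs": {"moves": [{"wx": 0, "wy": 0, "wz": 1, "x": 0, "y": 0, "z": 0.001, "grip": 0.1}, {"wx": 0, "wy": 0, "wz": 1, "x": 0, "y": 0, "z": 0.001, "grip": 0.1}, {"wx": 0, "wy": 0, "wz": 1, "x": 0, "y": 0, "z": 0.001, "grip": 0.1}, {"wx": 0, "wy": 0, "wz": 1, "x": 0, "y": 0, "z": 0.001, "grip": 0.1}, {"wx": 0, "wy": 0, "wz": 1, "x": 0, "y": 0, "z": 0.001, "grip": 0.1}, {"wx": 0, "wy": 0, "wz": 1, "x": 0, "y": 0, "z": 0.001, "grip": 0.1}, {"wx": 0, "wy": 0, "wz": 1, "x": 0, "y": 0, "z": 0.001, "grip": 0.1}, {"wx": 0, "wy": 0, "wz": 1, "x": 0, "y": 0, "z": 0.001, "grip": 0.1}, {"wx": 0, "wy": 0, "wz": 1, "x": 0, "y": 0, "z": 0.001, "grip": 0.1}, {"wx": 0, "wy": 0, "wz": 1, "x": 0, "y": 0, "z": 0.001, "grip": 0.1}]}}

```text
time_s: 25.97
ee_pos: [0.6567, 0.1172, 0.1406]
orientation: [1.174, 2.911, 0.004]
ft_force: [0.8, 0.5, 4.1]
finger_gap: 0.247
finger_force: 60.2
```

>>> {"fn": "carry_out", "kwargs": {"moves": [{"wx": 0, "wy": 0, "wz": 1, "x": 0, "y": 0, "z": 0.001, "grip": 0.1}, {"wx": 0, "wy": 0, "wz": 1, "x": 0, "y": 0, "z": 0.001, "grip": 0.1}, {"wx": 0, "wy": 0, "wz": 1, "x": 0, "y": 0, "z": 0.001, "grip": 0.1}, {"wx": 0, "wy": 0, "wz": 1, "x": 0, "y": 0, "z": 0.001, "grip": 0.1}, {"wx": 0, "wy": 0, "wz": 1, "x": 0, "y": 0, "z": 0.001, "grip": 0.1}, {"wx": 0, "wy": 0, "wz": 1, "x": 0, "y": 0, "z": 0.001, "grip": 0.1}, {"wx": 0, "wy": 0, "wz": 1, "x": 0, "y": 0, "z": 0.001, "grip": 0.1}, {"wx": 0, "wy": 0, "wz": 1, "x": 0, "y": 0, "z": 0.001, "grip": 0.1}, {"wx": 0, "wy": 0, "wz": 1, "x": 0, "y": 0, "z": 0.001, "grip": 0.1}, {"wx": 0, "wy": 0, "wz": 1, "x": 0, "y": 0, "z": 0.001, "grip": 0.1}]}}

```text
time_s: 26.8
ee_pos: [0.657, 0.1173, 0.1402]
orientation: [2.294, 2.143, 0.007]
ft_force: [1.8, 0.8, 3.2]
finger_gap: 0.248
finger_force: 60.1
```

```bash
python3 -c "
from h import *
st(); plan(655.8,116.2,140,231.1)"
```

```text
{'time_s': 26.8, 'joints': [0.0914, 0.3809, 1.2195, 0.0008, 1.5364, 0.1597], 'ee_pos': [0.657, 0.1173, 0.1402], 'orientation': [2.2943, 2.1427, 0.0066], 'ft_force': [1.7844, 0.8239, 3.1666], 'torque': [0.1461, -0.3334, 0.0686], 'finger_force': 60.1442, 'finger_gap': 0.2481}
yaw0 86.09 turn wz -29.00  shift x 0.055 y 0.008 z 0.005  tilt [0.0015 0.0045] J6 9
```

>>> {"fn": "carry_out", "kwargs": {"moves": [{"wx": 0, "wy": 0, "wz": 1, "x": 0, "y": 0, "z": 0.001, "grip": 0.1}, {"wx": 0, "wy": 0, "wz": 1, "x": 0, "y": 0, "z": 0.001, "grip": 0.1}, {"wx": 0, "wy": 0, "wz": 1, "x": 0, "y": 0, "z": 0.001, "grip": 0.1}, {"wx": 0, "wy": 0, "wz": 1, "x": 0, "y": 0, "z": 0.001, "grip": 0.1}, {"wx": 0, "wy": 0, "wz": 1, "x": 0, "y": 0, "z": 0.001, "grip": 0.1}, {"wx": 0, "wy": 0, "wz": 1, "x": 0, "y": 0, "z": 0.001, "grip": 0.1}, {"wx": 0, "wy": 0, "wz": 1, "x": 0, "y": 0, "z": 0.001, "grip": 0.1}, {"wx": 0, "wy": 0, "wz": 1, "x": 0, "y": 0, "z": 0.001, "grip": 0.1}, {"wx": 0, "wy": 0, "wz": 1, "x": 0, "y": 0, "z": 0.001, "grip": 0.1}, {"wx": 0, "wy": 0, "wz": 1, "x": 0, "y": 0, "z": 0.001, "grip": 0.1}]}}

```text
time_s: 27.63
ee_pos: [0.6573, 0.1171, 0.1397]
orientation: [2.986, 0.973, 0.008]
ft_force: [3.1, 0.1, 1.9]
finger_gap: 0.25
finger_force: 60.1
```

```bash
python3 -c "
from h import *
st(); plan(655.8,116.2,140,231.1)"
```

```text
{'time_s': 27.6333, 'joints': [0.0913, 0.3813, 1.2199, 0.0003, 1.5352, 1.0324], 'ee_pos': [0.6573, 0.1171, 0.1397], 'orientation': [2.9864, 0.9725, 0.0082], 'ft_force': [3.1378, 0.0618, 1.8506], 'torque': [0.0436, -0.495, 0.0057], 'finger_force': 60.0577, 'finger_gap': 0.2496}
yaw0 36.08 turn wz 33.00  shift x 0.055 y 0.020 z -0.009  tilt [0.0047 0.0024] J6 59
```

```bash
cat > tq.py <<'E'
from h import *
T=[];F=[]
for i in range(5): s=arm.get_state(); T.append(s['torque']); F.append(s['ft_force']); arm.capture('wrist')
M=Ro.from_rotvec(s['orientation']).as_matrix()
print('torque',np.mean(T,0).round(3),'sd',np.std(T,0).round(3),'F',np.mean(F,0).round(2),'yaw',np.degrees(np.arctan2(M[1,0],M[0,0])).round(2),'J6',np.degrees(s['joints'][5]).round(1),'tau6',round(s['joint_torque'][5],3))
E
python3 tq.py
```

```text
torque [ 0.148 -0.61  -0.02 ] sd [0.075 0.095 0.02 ] F [4.05 1.02 3.08] yaw 36.36 J6 58.9 tau6 -0.012
```

>>> {"fn": "carry_out", "kwargs": {"moves": [{"wx": 0, "wy": 0, "wz": 1, "x": 0, "y": 0, "z": 0.001, "grip": 0.1}, {"wx": 0, "wy": 0, "wz": 1, "x": 0, "y": 0, "z": 0.001, "grip": 0.1}, {"wx": 0, "wy": 0, "wz": 1, "x": 0, "y": 0, "z": 0.001, "grip": 0.1}, {"wx": 0, "wy": 0, "wz": 1, "x": 0, "y": 0, "z": 0.001, "grip": 0.1}]}}

```text
time_s: 28.22
ee_pos: [0.6573, 0.1169, 0.1395]
orientation: [3.111, 0.439, 0.008]
ft_force: [5.4, 0.7, 4.4]
finger_gap: 0.249
finger_force: 60.3
```

```bash
python3 tq.py
```

```text
torque [ 0.18  -0.877 -0.012] sd [0.051 0.032 0.054] F [5.5  1.   4.11] yaw 16.3 J6 78.9 tau6 -0.018
```

>>> {"fn": "carry_out", "kwargs": {"moves": [{"wx": 0, "wy": 0, "wz": 1, "x": 0, "y": 0, "z": 0.001, "grip": 0.1}, {"wx": 0, "wy": 0, "wz": 1, "x": 0, "y": 0, "z": 0.001, "grip": 0.1}, {"wx": 0, "wy": 0, "wz": 1, "x": 0, "y": 0, "z": 0.001, "grip": 0.1}]}}

```text
time_s: 28.72
ee_pos: [0.6573, 0.1168, 0.1394]
orientation: [-3.141, -0.029, -0.008]
ft_force: [5.7, 0.4, 4.1]
finger_gap: 0.25
finger_force: 60.3
```

```bash
python3 tq.py
```

```text
torque [ 0.156 -0.863 -0.004] sd [0.012 0.022 0.049] F [5.4  0.84 4.23] yaw 1.3 J6 93.9 tau6 -0.019
```

```bash
sed -i '2s/.*/T=[];F=[];s=arm.get_state();print("first Tz",round(s["torque"][2],3),"tau6",round(s["joint_torque"][5],3))/' tq.py; sed -i 's/range(5)/range(3)/' tq.py
```

>>> {"fn": "carry_out", "kwargs": {"moves": [{"wx": 0, "wy": 0, "wz": 1, "x": 0, "y": 0, "z": 0.0015, "grip": 0.1}, {"wx": 0, "wy": 0, "wz": 1, "x": 0, "y": 0, "z": 0.0015, "grip": 0.1}, {"wx": 0, "wy": 0, "wz": 1, "x": 0, "y": 0, "z": 0.0015, "grip": 0.1}, {"wx": 0, "wy": 0, "wz": 1, "x": 0, "y": 0, "z": 0.0015, "grip": 0.1}]}}

```text
time_s: 29.3
ee_pos: [0.6573, 0.1167, 0.1392]
orientation: [-3.098, 0.517, -0.008]
ft_force: [4.7, 0.6, 4.7]
finger_gap: 0.246
finger_force: 60.3
```

```bash
python3 tq.py
```

```text
first Tz 0.071 tau6 -0.831
torque [ 0.113 -0.826  0.005] sd [0.046 0.013 0.047] F [5.24 0.79 4.7 ] yaw -18.8 J6 114.0 tau6 0.343
```

>>> {"fn": "carry_out", "kwargs": {"moves": [{"wx": 0, "wy": 0, "wz": 1, "x": 0, "y": 0, "z": 0.0015, "grip": 0.1}, {"wx": 0, "wy": 0, "wz": 1, "x": 0, "y": 0, "z": 0.0015, "grip": 0.1}, {"wx": 0, "wy": 0, "wz": 1, "x": 0, "y": 0, "z": 0.0015, "grip": 0.1}, {"wx": 0, "wy": 0, "wz": 1, "x": 0, "y": 0, "z": 0.0015, "grip": 0.1}]}}

```text
time_s: 29.78
ee_pos: [0.6572, 0.1166, 0.139]
orientation: [-2.96, 1.047, -0.007]
ft_force: [5.5, 0.7, 4.4]
finger_gap: 0.248
finger_force: 60.3
```

```bash
python3 tq.py
```

```text
first Tz 0.052 tau6 -0.831
torque [ 0.102 -0.751  0.008] sd [0.011 0.012 0.033] F [4.95 0.36 4.36] yaw -38.81 J6 134.0 tau6 0.342
```

>>> {"fn": "carry_out", "kwargs": {"moves": [{"wx": 0, "wy": 0, "wz": 0, "x": 0, "y": 0, "z": 0, "grip": 0.6}, {"wx": 0, "wy": 0, "wz": 0, "x": 0, "y": 0, "z": 0, "grip": 0.6}, {"wx": 0, "wy": 0, "wz": 0, "x": 0, "y": 0, "z": 0, "grip": 0.6}, {"wx": 0, "wy": 0, "wz": 0, "x": 0, "y": 0, "z": 0, "grip": 0.6}, {"wx": 0, "wy": 0, "wz": -1, "x": 0, "y": 0, "z": 0, "grip": 0.6}, {"wx": 0, "wy": 0, "wz": -1, "x": 0, "y": 0, "z": 0, "grip": 0.6}, {"wx": 0, "wy": 0, "wz": -1, "x": 0, "y": 0, "z": 0, "grip": 0.6}, {"wx": 0, "wy": 0, "wz": -1, "x": 0, "y": 0, "z": 0, "grip": 0.6}, {"wx": 0, "wy": 0, "wz": -1, "x": 0, "y": 0, "z": 0, "grip": 0.6}, {"wx": 0, "wy": 0, "wz": -1, "x": 0, "y": 0, "z": 0, "grip": 0.6}]}}

```text
time_s: 30.77
ee_pos: [0.6549, 0.1166, 0.1367]
orientation: [3.132, -0.234, -0.003]
ft_force: [0.8, 0.0, 0.2]
finger_gap: 0.598
finger_force: 0.0
```

>>> {"fn": "carry_out", "kwargs": {"moves": [{"wx": 0, "wy": 0, "wz": -1, "x": 0, "y": 0, "z": 0, "grip": 0.6}, {"wx": 0, "wy": 0, "wz": -1, "x": 0, "y": 0, "z": 0, "grip": 0.6}, {"wx": 0, "wy": 0, "wz": -1, "x": 0, "y": 0, "z": 0, "grip": 0.6}, {"wx": 0, "wy": 0, "wz": -1, "x": 0, "y": 0, "z": 0, "grip": 0.6}, {"wx": 0, "wy": 0, "wz": -1, "x": 0, "y": 0, "z": 0, "grip": 0.6}, {"wx": 0, "wy": 0, "wz": -1, "x": 0, "y": 0, "z": 0, "grip": 0.6}, {"wx": 0, "wy": 0, "wz": -1, "x": 0, "y": 0, "z": 0, "grip": 0.6}, {"wx": 0, "wy": 0, "wz": -1, "x": 0, "y": 0, "z": 0, "grip": 0.6}, {"wx": 0, "wy": 0, "wz": -1, "x": 0, "y": 0, "z": 0, "grip": 0.6}, {"wx": 0, "wy": 0, "wz": -1, "x": 0, "y": 0, "z": 0, "grip": 0.6}]}}

```text
time_s: 31.6
ee_pos: [0.6549, 0.1166, 0.1367]
orientation: [-2.938, -1.111, 0.004]
ft_force: [-1.0, -0.4, -0.1]
finger_gap: 0.606
finger_force: 0.0
```

>>> {"fn": "carry_out", "kwargs": {"moves": [{"wx": 0, "wy": 0, "wz": -1, "x": 0, "y": 0, "z": 0, "grip": 0.6}, {"wx": 0, "wy": 0, "wz": -1, "x": 0, "y": 0, "z": 0, "grip": 0.6}, {"wx": 0, "wy": 0, "wz": -1, "x": 0, "y": 0, "z": 0, "grip": 0.6}, {"wx": 0, "wy": 0, "wz": -1, "x": 0, "y": 0, "z": 0, "grip": 0.6}, {"wx": 0, "wy": 0, "wz": -1, "x": 0, "y": 0, "z": 0, "grip": 0.6}, {"wx": 0, "wy": 0, "wz": -1, "x": 0, "y": 0, "z": 0, "grip": 0.6}, {"wx": 0, "wy": 0, "wz": -1, "x": 0, "y": 0, "z": 0, "grip": 0.6}, {"wx": 0, "wy": 0, "wz": -1, "x": 0, "y": 0, "z": 0, "grip": 0.6}, {"wx": 0, "wy": 0, "wz": -1, "x": 0, "y": 0, "z": 0, "grip": 0.6}, {"wx": 0, "wy": 0, "wz": -1, "x": 0, "y": 0, "z": 0, "grip": 0.6}]}}

```text
time_s: 32.43
ee_pos: [0.655, 0.1166, 0.1367]
orientation: [-2.192, -2.248, 0.003]
ft_force: [-0.2, -0.0, -0.0]
finger_gap: 0.603
finger_force: 0.0
```

>>> {"fn": "carry_out", "kwargs": {"moves": [{"wx": 0, "wy": 0, "wz": -1, "x": 0, "y": 0, "z": 0, "grip": 0.6}, {"wx": 0, "wy": 0, "wz": -1, "x": 0, "y": 0, "z": 0, "grip": 0.6}, {"wx": 0, "wy": 0, "wz": -1, "x": 0, "y": 0, "z": 0, "grip": 0.6}, {"wx": 0, "wy": 0, "wz": -1, "x": 0, "y": 0, "z": 0, "grip": 0.6}, {"wx": 0, "wy": 0, "wz": -1, "x": 0, "y": 0, "z": 0, "grip": 0.6}, {"wx": 0, "wy": 0, "wz": -1, "x": 0, "y": 0, "z": 0, "grip": 0.6}, {"wx": 0, "wy": 0, "wz": -1, "x": 0, "y": 0, "z": 0, "grip": 0.6}, {"wx": 0, "wy": 0, "wz": -1, "x": 0, "y": 0, "z": 0, "grip": 0.6}, {"wx": 0, "wy": 0, "wz": -1, "x": 0, "y": 0, "z": 0, "grip": 0.6}, {"wx": 0, "wy": 0, "wz": -1, "x": 0, "y": 0, "z": 0, "grip": 0.6}]}}

```text
time_s: 33.27
ee_pos: [0.655, 0.1166, 0.1367]
orientation: [-1.036, -2.964, 0.002]
ft_force: [0.2, -0.3, 0.4]
finger_gap: 0.597
finger_force: 0.0
```

```bash
python3 tq.py; python3 -c "
from wr import *
st()
c,P=look('w8.png',.150,.175,.160,(656,116)); m=(abs(P[...,0]-.656)<.006)&(abs(P[...,1]-.1165)<.006)&(P[...,2]>.14);print(np.median(P[...,2][m]),m.sum())"
```

```text
first Tz 0.036 tau6 0.862
torque [-0.    -0.007 -0.004] sd [0.044 0.015 0.028] F [ 0.11 -0.31  0.09] yaw 141.18 J6 -46.0 tau6 -0.47
{'time_s': 33.4167, 'joints': [0.0911, 0.3827, 1.2238, -0.0001, 1.5368, -0.8002], 'ee_pos': [0.6551, 0.1166, 0.1369], 'orientation': [-1.0465, -2.9606, 0.0012], 'ft_force': [0.746, -0.0887, -0.2665], 'torque': [0.0351, 0.0332, -0.0116], 'finger_force': 0.0, 'finger_gap': 0.6016}
w8.png [655.  117.2] [111.6  29.7] 51.16 9267
0.15823713903442876 1216
```

>>> {"fn": "carry_out", "kwargs": {"moves": [{"wx": 0, "wy": 0, "wz": 0, "x": 0, "y": 0, "z": 0, "grip": 0.1}, {"wx": 0, "wy": 0, "wz": 0, "x": 0, "y": 0, "z": 0, "grip": 0.1}, {"wx": 0, "wy": 0, "wz": 0, "x": 0, "y": 0, "z": 0, "grip": 0.1}, {"wx": 0, "wy": 0, "wz": 0, "x": 0, "y": 0, "z": 0, "grip": 0.1}, {"wx": 0, "wy": 0, "wz": 0, "x": 0, "y": 0, "z": 0, "grip": 0.1}, {"wx": 0, "wy": 0, "wz": 1, "x": 0, "y": 0, "z": 0, "grip": 0.1}, {"wx": 0, "wy": 0, "wz": 1, "x": 0, "y": 0, "z": 0, "grip": 0.1}, {"wx": 0, "wy": 0, "wz": 1, "x": 0, "y": 0, "z": 0, "grip": 0.1}]}}

```text
time_s: 34.13
ee_pos: [0.6562, 0.1175, 0.1377]
orientation: [1.427, 2.798, 0.003]
ft_force: [3.3, 3.3, -0.2]
finger_gap: 0.253
finger_force: 59.6
```

```bash
python3 tq.py
```

```text
first Tz 0.064 tau6 -0.825
torque [ 0.544 -0.468 -0.013] sd [0.041 0.021 0.062] F [ 3.34  3.55 -0.9 ] yaw 126.2 J6 -30.9 tau6 0.435
```

>>> {"fn": "carry_out", "kwargs": {"moves": [{"wx": 0, "wy": 0, "wz": 1, "x": 0, "y": 0, "z": 0.0015, "grip": 0.1}, {"wx": 0, "wy": 0, "wz": 1, "x": 0, "y": 0, "z": 0.0015, "grip": 0.1}]}}

```text
time_s: 34.45
ee_pos: [0.6563, 0.1176, 0.1376]
orientation: [1.662, 2.665, 0.004]
ft_force: [3.4, 4.3, -1.8]
finger_gap: 0.25
finger_force: 59.5
```

```bash
python3 tq.py
```

```text
first Tz 0.036 tau6 -0.869
torque [ 0.656 -0.579  0.014] sd [0.005 0.028 0.02 ] F [ 3.57  4.52 -1.09] yaw 116.23 J6 -21.0 tau6 0.351
```

>>> {"fn": "carry_out", "kwargs": {"moves": [{"wx": 0, "wy": 0, "wz": 1, "x": 0, "y": 0, "z": 0.0015, "grip": 0.1}, {"wx": 0, "wy": 0, "wz": 1, "x": 0, "y": 0, "z": 0.0015, "grip": 0.1}]}}

```text
time_s: 34.77
ee_pos: [0.6565, 0.1177, 0.1375]
orientation: [1.888, 2.51, 0.005]
ft_force: [3.7, 3.7, -1.4]
finger_gap: 0.246
finger_force: 59.5
```

```bash
python3 tq.py
```

```text
first Tz 0.085 tau6 -0.869
torque [ 0.731 -0.644  0.023] sd [0.013 0.036 0.044] F [ 3.99  4.45 -1.5 ] yaw 106.23 J6 -11.0 tau6 0.351
```

>>> {"fn": "carry_out", "kwargs": {"moves": [{"wx": 0, "wy": 0, "wz": 1, "x": 0, "y": 0, "z": 0.0015, "grip": 0.1}, {"wx": 0, "wy": 0, "wz": 1, "x": 0, "y": 0, "z": 0.0015, "grip": 0.1}, {"wx": 0, "wy": 0, "wz": 1, "x": 0, "y": 0, "z": 0.0015, "grip": 0.1}]}}

```text
time_s: 35.17
ee_pos: [0.6567, 0.1178, 0.1374]
orientation: [2.199, 2.242, 0.006]
ft_force: [5.1, 4.3, -0.4]
finger_gap: 0.247
finger_force: 59.5
```

```bash
python3 tq.py
```

```text
first Tz 0.127 tau6 -0.689
torque [ 0.752 -0.755  0.064] sd [0.028 0.012 0.062] F [ 5.01  3.94 -0.97] yaw 91.24 J6 4.0 tau6 0.355
```

>>> {"fn": "carry_out", "kwargs": {"moves": [{"wx": 0, "wy": 0, "wz": 1, "x": 0, "y": 0, "z": 0.0015, "grip": 0.1}, {"wx": 0, "wy": 0, "wz": 1, "x": 0, "y": 0, "z": 0.0015, "grip": 0.1}, {"wx": 0, "wy": 0, "wz": 1, "x": 0, "y": 0, "z": 0.0015, "grip": 0.1}]}}

```text
time_s: 35.57
ee_pos: [0.657, 0.1178, 0.1374]
orientation: [2.473, 1.936, 0.006]
ft_force: [5.3, 3.9, -1.8]
finger_gap: 0.248
finger_force: 59.5
```

```bash
python3 tq.py
```

```text
first Tz 0.222 tau6 -0.662
torque [ 0.79  -0.849  0.091] sd [0.035 0.022 0.097] F [ 5.17  4.3  -1.7 ] yaw 76.25 J6 19.0 tau6 0.369
```

>>> {"fn": "carry_out", "kwargs": {"moves": [{"wx": 0, "wy": 0, "wz": 0.2, "x": 0, "y": 0, "z": 0, "grip": 0.1}]}}

```text
time_s: 35.8
ee_pos: [0.657, 0.1178, 0.1374]
orientation: [2.486, 1.919, 0.007]
ft_force: [4.8, 3.9, -1.4]
finger_gap: 0.246
finger_force: 59.5
```

```bash
python3 tq.py
```

```text
first Tz 0.163 tau6 -0.069
torque [ 0.756 -0.871  0.159] sd [0.026 0.003 0.038] F [ 5.21  4.4  -0.88] yaw 75.34 J6 19.9 tau6 0.197
```

>>> {"fn": "carry_out", "kwargs": {"moves": [{"wx": 0, "wy": 0, "wz": 0.2, "x": 0, "y": 0, "z": 0, "grip": 0.1}]}}

```text
time_s: 36.03
ee_pos: [0.657, 0.1178, 0.1374]
orientation: [2.503, 1.898, 0.007]
ft_force: [5.3, 4.5, -2.2]
finger_gap: 0.249
finger_force: 59.5
```

```bash
python3 tq.py
```

```text
first Tz 0.226 tau6 -0.088
torque [ 0.793 -0.88   0.168] sd [0.016 0.003 0.041] F [ 5.51  4.32 -1.68] yaw 74.34 J6 20.9 tau6 0.2
```

>>> {"fn": "carry_out", "kwargs": {"moves": [{"wx": 0, "wy": 0, "wz": 0.2, "x": 0, "y": 0, "z": 0, "grip": 0.1}]}}

```text
time_s: 36.27
ee_pos: [0.657, 0.1178, 0.1374]
orientation: [2.519, 1.876, 0.007]
ft_force: [5.1, 4.0, -1.7]
finger_gap: 0.246
finger_force: 59.5
```

```bash
python3 tq.py
```

```text
first Tz 0.167 tau6 -0.087
torque [ 0.74  -0.862  0.149] sd [0.007 0.022 0.026] F [ 5.47  4.17 -1.89] yaw 73.34 J6 21.9 tau6 0.201
```

>>> {"fn": "carry_out", "kwargs": {"moves": [{"wx": 0, "wy": 0, "wz": 0.3, "x": 0, "y": 0, "z": 0, "grip": 0.1}, {"wx": 0, "wy": 0, "wz": 0.3, "x": 0, "y": 0, "z": 0, "grip": 0.1}, {"wx": 0, "wy": 0, "wz": 0.3, "x": 0, "y": 0, "z": 0, "grip": 0.1}]}}

```text
time_s: 36.67
ee_pos: [0.6571, 0.1178, 0.1374]
orientation: [2.592, 1.774, 0.007]
ft_force: [6.0, 5.0, -1.9]
finger_gap: 0.247
finger_force: 59.5
```

```bash
python3 tq.py
```

```text
first Tz 0.214 tau6 -0.064
torque [ 0.786 -0.862  0.139] sd [0.04  0.018 0.057] F [ 6.28  4.49 -1.37] yaw 68.82 J6 26.4 tau6 0.223
```

>>> {"fn": "carry_out", "kwargs": {"moves": [{"wx": 0, "wy": 0, "wz": 0, "x": 0, "y": 0, "z": 0, "grip": 0.6}, {"wx": 0, "wy": 0, "wz": 0, "x": 0, "y": 0, "z": 0, "grip": 0.6}, {"wx": 0, "wy": 0, "wz": 0, "x": 0, "y": 0, "z": 0, "grip": 0.6}, {"wx": 0, "wy": 0, "wz": 0, "x": 0, "y": 0, "z": 0, "grip": 0.6}, {"wx": 0, "wy": 0, "wz": 0, "x": 0, "y": 0, "z": -0.8, "grip": 0.6}, {"wx": 0, "wy": 0, "wz": 0, "x": 0, "y": 0, "z": -1, "grip": 0.6}, {"wx": 0, "wy": 0, "wz": 0, "x": 0, "y": 0, "z": -1, "grip": 0.6}, {"wx": 0, "wy": 0, "wz": 0, "x": 0, "y": 0, "z": -0.8, "grip": 0.6}, {"wx": 0, "wy": 0, "wz": 0, "x": 0, "y": 0, "z": 0, "grip": 0.6}, {"wx": 0, "wy": 0, "wz": 0, "x": 0, "y": 0, "z": 0, "grip": 0.6}]}}

```text
time_s: 37.65
ee_pos: [0.6563, 0.1165, 0.2478]
orientation: [2.592, 1.77, 0.006]
ft_force: [-0.7, 0.1, -0.7]
finger_gap: 0.598
finger_force: 0.0
```

```bash
python3 -c "
from wr import *
st(); look('w9.png',.150,.175,.158,(656,116))
arc(567,-300,210,190); arc(567,-300,210,189,flip=0)
c=cap('top'); np.savez('/tmp/top',**c); im=c['pixels']; hsv=cv2.cvtColor(im,cv2.COLOR_RGB2HSV)
red=((hsv[...,0]<8)|(hsv[...,0]>172))&(hsv[...,1]>190)&(hsv[...,2]>120); red[:215]=0;red[252:]=0;red[:,:415]=0;red[:,455:]=0
print(red.sum()); P=cloud(c); print(np.percentile(P[...,2][red],[50,95]))"
```

```text
{'time_s': 37.65, 'joints': [0.0908, 0.3478, 1.0499, -0.0005, 1.7392, 0.463], 'ee_pos': [0.6563, 0.1165, 0.2478], 'orientation': [2.592, 1.7704, 0.0061], 'ft_force': [-0.6873, 0.1395, -0.6577], 'torque': [-0.0243, -0.0281, 0.0062], 'finger_force': 0.0, 'finger_gap': 0.5975}
w9.png [657.7 117.2] [22.7 21.4] 68.63 1312
rows 25: wz -0.971 x -0.453 y -0.519 z 0.047 | yaw0 68.67 p [655.5 116.4 245.2] J6 27
rows 25: wz -0.963 x -0.456 y -0.514 z 0.047 | yaw0 68.67 p [655.5 116.4 245.2] J6 27
54
[0.05904216 0.06268144]
```

>>> {"fn": "carry_out", "kwargs": {"moves": [{"wx": 0, "wy": 0, "wz": -0.971, "x": -0.453, "y": -0.519, "z": 0.047, "grip": 0.6}, {"wx": 0, "wy": 0, "wz": -0.971, "x": -0.453, "y": -0.519, "z": 0.047, "grip": 0.6}, {"wx": 0, "wy": 0, "wz": -0.971, "x": -0.453, "y": -0.519, "z": 0.047, "grip": 0.6}, {"wx": 0, "wy": 0, "wz": -0.971, "x": -0.453, "y": -0.519, "z": 0.047, "grip": 0.6}, {"wx": 0, "wy": 0, "wz": -0.971, "x": -0.453, "y": -0.519, "z": 0.047, "grip": 0.6}, {"wx": 0, "wy": 0, "wz": -0.971, "x": -0.453, "y": -0.519, "z": 0.047, "grip": 0.6}, {"wx": 0, "wy": 0, "wz": -0.971, "x": -0.453, "y": -0.519, "z": 0.047, "grip": 0.6}, {"wx": 0, "wy": 0, "wz": -0.971, "x": -0.453, "y": -0.519, "z": 0.047, "grip": 0.6}, {"wx": 0, "wy": 0, "wz": -0.971, "x": -0.453, "y": -0.519, "z": 0.047, "grip": 0.6}, {"wx": 0, "wy": 0, "wz": -0.971, "x": -0.453, "y": -0.519, "z": 0.047, "grip": 0.6}]}}

```text
time_s: 38.58
ee_pos: [0.5037, -0.017, 0.2284]
orientation: [-1.628, -2.682, 0.003]
ft_force: [1.3, 0.1, -0.4]
finger_gap: 0.597
finger_force: 0.0
```

>>> {"fn": "carry_out", "kwargs": {"moves": [{"wx": 0, "wy": 0, "wz": -0.971, "x": -0.453, "y": -0.519, "z": 0.047, "grip": 0.6}, {"wx": 0, "wy": 0, "wz": -0.971, "x": -0.453, "y": -0.519, "z": 0.047, "grip": 0.6}, {"wx": 0, "wy": 0, "wz": -0.971, "x": -0.453, "y": -0.519, "z": 0.047, "grip": 0.6}, {"wx": 0, "wy": 0, "wz": -0.971, "x": -0.453, "y": -0.519, "z": 0.047, "grip": 0.6}, {"wx": 0, "wy": 0, "wz": -0.971, "x": -0.453, "y": -0.519, "z": 0.047, "grip": 0.6}, {"wx": 0, "wy": 0, "wz": -0.971, "x": -0.453, "y": -0.519, "z": 0.047, "grip": 0.6}, {"wx": 0, "wy": 0, "wz": -0.971, "x": -0.453, "y": -0.519, "z": 0.047, "grip": 0.6}, {"wx": 0, "wy": 0, "wz": -0.971, "x": -0.453, "y": -0.519, "z": 0.047, "grip": 0.6}, {"wx": 0, "wy": 0, "wz": -0.971, "x": -0.453, "y": -0.519, "z": 0.047, "grip": 0.6}, {"wx": 0, "wy": 0, "wz": -0.971, "x": -0.453, "y": -0.519, "z": 0.047, "grip": 0.6}]}}

```text
time_s: 39.42
ee_pos: [0.5051, -0.2178, 0.2142]
orientation: [-0.383, -3.114, -0.002]
ft_force: [-0.5, -0.4, 0.8]
finger_gap: 0.601
finger_force: 0.0
```

>>> {"fn": "carry_out", "kwargs": {"moves": [{"wx": 0, "wy": 0, "wz": -0.971, "x": -0.453, "y": -0.519, "z": 0.047, "grip": 0.6}, {"wx": 0, "wy": 0, "wz": -0.971, "x": -0.453, "y": -0.519, "z": 0.047, "grip": 0.6}, {"wx": 0, "wy": 0, "wz": -0.971, "x": -0.453, "y": -0.519, "z": 0.047, "grip": 0.6}, {"wx": 0, "wy": 0, "wz": -0.971, "x": -0.453, "y": -0.519, "z": 0.047, "grip": 0.6}, {"wx": 0, "wy": 0, "wz": -0.971, "x": -0.453, "y": -0.519, "z": 0.047, "grip": 0.6}, {"wx": 0, "wy": 0, "wz": 0, "x": 0, "y": 0, "z": 1, "grip": 0.6}, {"wx": 0, "wy": 0, "wz": 0, "x": 0, "y": 0, "z": 1, "grip": 0.6}, {"wx": 0, "wy": 0, "wz": 0, "x": 0, "y": 0, "z": 0, "grip": 0.6}, {"wx": 0, "wy": 0, "wz": 0, "x": 0, "y": 0, "z": 0, "grip": 0.6}, {"wx": 0, "wy": 0, "wz": 0, "x": 0, "y": 0, "z": 0, "grip": 0.6}]}}

```text
time_s: 40.25
ee_pos: [0.5674, -0.2994, 0.15]
orientation: [0.275, -3.129, -0.001]
ft_force: [-0.3, 0.2, 0.8]
finger_gap: 0.6
finger_force: 0.0
```

```bash
cat > red.py <<'E'
from wr import *
def redtop(c,z,P=None):
    hsv=cv2.cvtColor(c['pixels'],cv2.COLOR_RGB2HSV); P=cloud(c)
    m=((hsv[...,0]<8)|(hsv[...,0]>172))&(hsv[...,1]>170)&(hsv[...,2]>70)&(abs(P[...,2]-z)<.004)
    W=np.array([cast(c,u,v,z)[:2]*1000 for v,u in np.argwhere(m)],np.float32); r=cv2.minAreaRect(W)
    print('redtop',np.round(r[0],2),np.round(r[1],1),round(r[2],2),len(W),'mean',W.mean(0).round(2),'z',np.median(P[...,2][m]).round(4))
E
python3 -c "
from red import *
st(); c=cap('wrist','w10.png'); redtop(c,.060); P=cloud(c); h=P[...,2]
m=(h>.02)&(h<.028)&(np.hypot(P[...,0]-.568,P[...,1]+.302)<.055); W=np.array([cast(c,u,v,.024)[:2]*1000 for v,u in np.argwhere(m)],np.float32); print('block',cv2.minAreaRect(W))"
```

```text
{'time_s': 40.25, 'joints': [-0.5739, 0.3228, 1.2759, -0.0001, 1.5435, -2.3201], 'ee_pos': [0.5674, -0.2994, 0.15], 'orientation': [0.2751, -3.1289, -0.0005], 'ft_force': [-0.2817, 0.2382, 0.7765], 'torque': [0.0555, 0.009, 0.017], 'finger_force': 0.0, 'finger_gap': 0.6005}
redtop [ 567.36 -304.06] [33.5 11.5] 10.21 993 mean [ 567.   -304.11] z 0.0594
block ((567.8690795898438, -303.82220458984375), (69.74617004394531, 59.9521484375), 10.047773361206055)
```

View pics/w10.png

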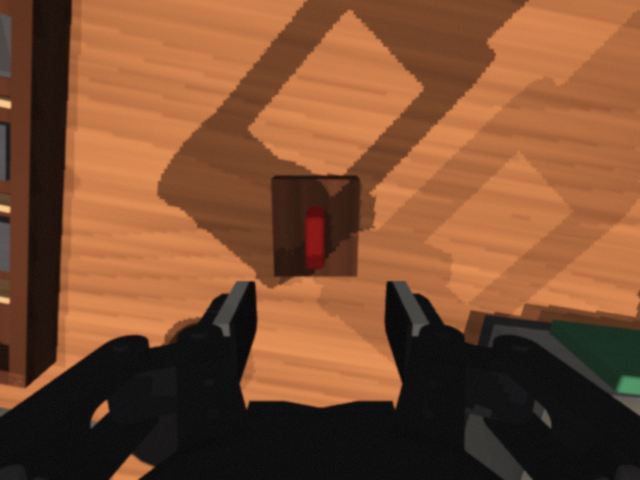

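The red bow is at (315,238) in the key block: (567.4,-304.1) mm, yaw 10.2°. I'll grip it.

```bash
python3 -c "
from h import *
plan(568.5,-303.6,40,190.2)"
```

```text
yaw0 -169.95 turn wz -0.03  shift x 0.006 y -0.128 z 3.717  tilt [-0.0016 -0.0016] J6 -133
```

>>> {"fn": "carry_out", "kwargs": {"moves": [{"wx": 0, "wy": 0, "wz": -0.03, "x": 0, "y": -0.128, "z": 0.8, "grip": 0.5}, {"wx": 0, "wy": 0, "wz": 0, "x": 0, "y": 0, "z": 0.8, "grip": 0.5}, {"wx": 0, "wy": 0, "wz": 0, "x": 0, "y": 0, "z": 0.8, "grip": 0.5}, {"wx": 0, "wy": 0, "wz": 0, "x": 0, "y": 0, "z": 0.7, "grip": 0.5}, {"wx": 0, "wy": 0, "wz": 0, "x": 0, "y": 0, "z": 0.4, "grip": 0.5}, {"wx": 0, "wy": 0, "wz": 0, "x": 0, "y": 0, "z": 0.1, "grip": 0.5}, {"wx": 0, "wy": 0, "wz": 0, "x": 0, "y": 0, "z": 0, "grip": 0.5}, {"wx": 0, "wy": 0, "wz": 0, "x": 0, "y": 0, "z": 0, "grip": 0.5}]}}

```text
time_s: 40.97
ee_pos: [0.5694, -0.304, 0.0442]
orientation: [-0.279, 3.126, -0.004]
ft_force: [0.7, -0.0, 0.8]
finger_gap: 0.496
finger_force: 0.0
```

>>> {"fn": "carry_out", "kwargs": {"moves": [{"wx": 0, "wy": 0, "wz": 0, "x": 0, "y": 0, "z": 0, "grip": 0}, {"wx": 0, "wy": 0, "wz": 0, "x": 0, "y": 0, "z": 0, "grip": 0}, {"wx": 0, "wy": 0, "wz": 0, "x": 0, "y": 0, "z": 0, "grip": 0}, {"wx": 0, "wy": 0, "wz": 0, "x": 0, "y": 0, "z": 0, "grip": 0}, {"wx": 0, "wy": 0, "wz": 0, "x": 0, "y": 0, "z": 0, "grip": 0}, {"wx": 0, "wy": 0, "wz": 0, "x": 0, "y": 0, "z": 0, "grip": 0}, {"wx": 0, "wy": 0, "wz": 0, "x": 0, "y": 0, "z": 0, "grip": 0}]}}

```text
time_s: 41.55
ee_pos: [0.5692, -0.304, 0.0438]
orientation: [-0.279, 3.127, -0.003]
ft_force: [0.5, 0.3, 5.6]
finger_gap: 0.13
finger_force: 59.7
```

```bash
python3 -c "
from h import *
st();plan(568.5,-303.6,40,190.2)"
```

```text
{'time_s': 41.55, 'joints': [-0.5783, 0.4032, 1.3889, -0.0, 1.3461, -2.3271], 'ee_pos': [0.5692, -0.304, 0.0438], 'orientation': [-0.2789, 3.1265, -0.0034], 'ft_force': [0.4933, 0.3243, 5.6497], 'torque': [0.0428, 0.0157, -0.0064], 'finger_force': 59.7134, 'finger_gap': 0.1301}
yaw0 -169.80 turn wz -0.00  shift x 0.020 y 0.016 z 0.128  tilt [-0.0025 -0.0024] J6 -133
```

>>> {"fn": "carry_out", "kwargs": {"moves": [{"wx": 0, "wy": 0, "wz": 0, "x": 0, "y": 0, "z": -0.2, "grip": 0}, {"wx": 0, "wy": 0, "wz": 0, "x": 0, "y": 0, "z": -0.4, "grip": 0}, {"wx": 0, "wy": 0, "wz": 0, "x": 0, "y": 0, "z": -0.8, "grip": 0}, {"wx": 0, "wy": 0, "wz": 0, "x": 0, "y": 0, "z": -1, "grip": 0}, {"wx": 0, "wy": 0, "wz": 0, "x": 0, "y": 0, "z": -1, "grip": 0}, {"wx": 0, "wy": 0, "wz": 0, "x": 0, "y": 0, "z": -1, "grip": 0}, {"wx": 0, "wy": 0, "wz": 0, "x": 0, "y": 0, "z": -1, "grip": 0}, {"wx": 0, "wy": 0, "wz": 0, "x": 0, "y": 0, "z": -0.8, "grip": 0}, {"wx": 0, "wy": 0, "wz": 0, "x": 0, "y": 0, "z": 0, "grip": 0}, {"wx": 0, "wy": 0, "wz": 0, "x": 0, "y": 0, "z": 0, "grip": 0}]}}

```text
time_s: 42.38
ee_pos: [0.5688, -0.3037, 0.2309]
orientation: [-0.279, 3.125, -0.005]
ft_force: [0.1, -0.6, -0.6]
finger_gap: 0.129
finger_force: 59.0
```

```bash
python3 -c "
from h import *
st();arc(*wash(-30,-90),232,182.75)"
```

```text
{'time_s': 42.3833, 'joints': [-0.5783, 0.299, 1.1456, -0.0001, 1.692, -2.3271], 'ee_pos': [0.5688, -0.3037, 0.2309], 'orientation': [-0.2788, 3.1253, -0.0051], 'ft_force': [0.063, -0.6347, -0.5586], 'torque': [0.0067, 0.007, 0.0086], 'finger_force': 58.9616, 'finger_gap': 0.1294}
rows 10: wz 0.149 x -0.547 y 0.749 z -0.004 | yaw0 -169.80 p [ 568.8 -303.7  230.9] J6 -133
```

>>> {"fn": "carry_out", "kwargs": {"moves": [{"wx": 0, "wy": 0, "wz": 0.149, "x": -0.547, "y": 0.749, "z": 0, "grip": 0}, {"wx": 0, "wy": 0, "wz": 0.149, "x": -0.547, "y": 0.749, "z": 0, "grip": 0}, {"wx": 0, "wy": 0, "wz": 0.149, "x": -0.547, "y": 0.749, "z": 0, "grip": 0}, {"wx": 0, "wy": 0, "wz": 0.149, "x": -0.547, "y": 0.749, "z": 0, "grip": 0}, {"wx": 0, "wy": 0, "wz": 0.149, "x": -0.547, "y": 0.749, "z": 0, "grip": 0}, {"wx": 0, "wy": 0, "wz": 0.149, "x": -0.547, "y": 0.749, "z": 0, "grip": 0}, {"wx": 0, "wy": 0, "wz": 0.149, "x": -0.547, "y": 0.749, "z": 0, "grip": 0}, {"wx": 0, "wy": 0, "wz": 0.149, "x": -0.547, "y": 0.749, "z": 0, "grip": 0}, {"wx": 0, "wy": 0, "wz": 0.149, "x": -0.547, "y": 0.749, "z": 0, "grip": 0}, {"wx": 0, "wy": 0, "wz": 0.149, "x": -0.547, "y": 0.749, "z": 0, "grip": 0}]}}

```text
time_s: 43.22
ee_pos: [0.7038, -0.0594, 0.2251]
orientation: [0.074, -3.136, -0.001]
ft_force: [-0.3, -0.6, 0.3]
finger_gap: 0.129
finger_force: 59.0
```

>>> {"fn": "carry_out", "kwargs": {"moves": [{"wx": 0, "wy": 0, "wz": 0, "x": 0, "y": 0, "z": 0, "grip": 0}, {"wx": 0, "wy": 0, "wz": 0, "x": 0, "y": 0, "z": 0, "grip": 0}, {"wx": 0, "wy": 0, "wz": 0, "x": 0, "y": 0, "z": 0, "grip": 0}, {"wx": 0, "wy": 0, "wz": 0, "x": 0, "y": 0, "z": 0, "grip": 0}]}}

```text
time_s: 43.55
ee_pos: [0.7035, -0.0619, 0.2268]
orientation: [0.073, -3.139, 0.0]
ft_force: [-0.3, -0.4, -0.5]
finger_gap: 0.13
finger_force: 59.0
```

```bash
python3 -c "
from wr import *
s=st(); c,P=look('w11.png',.126,.138,.132,(665,-62),.035); np.savez('/tmp/w11',**c)
print(wash(-70,-90))"
```

```text
{'time_s': 43.55, 'joints': [-0.1677, 0.4493, 0.9549, -0.0007, 1.7394, -1.7852], 'ee_pos': [0.7035, -0.0619, 0.2268], 'orientation': [0.0732, -3.1386, 0.0004], 'ft_force': [-0.2724, -0.4106, -0.512], 'torque': [-0.0153, 0.0231, -0.0371], 'finger_force': 58.952, 'finger_gap': 0.1298}
w11.png [665.5 -63.9] [31.9 32. ] 2.69 2599
[664.89864451 -63.25482378]
```

View pics/w11.png

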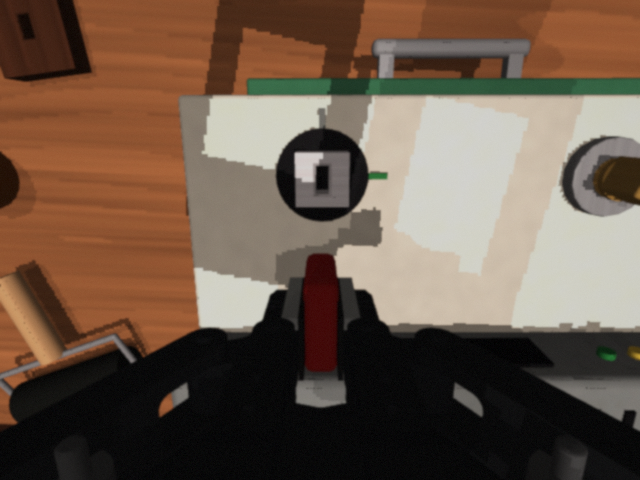

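The slot is at (322,178) in the rotor and the held key is at (320,312), both on the tool's centre plane. I'll compute the remaining forward shift.

```bash
python3 -c "
from red import *
c=dict(np.load('/tmp/w11.npz')); redtop(c,.243); P=cloud(c); im=c['pixels'].astype(int)
g=im.sum(2); m=np.zeros(g.shape,bool); m[160:198,308:336]=g[160:198,308:336]<110
vu=np.argwhere(m); W=np.array([cast(c,u,v,.132)[:2]*1000 for v,u in vu],np.float32); print('slot',cv2.minAreaRect(W),len(W))
plan(667.2,-63.9,185,182.75)"
```

```text
redtop [688.21 -68.59] [1.4 0.3] 2.13 7 mean [688.41 -68.56] z 0.2415
slot ((664.4345092773438, -64.1414794921875), (13.565996170043945, 6.557526111602783), 2.691643476486206) 264
yaw0 -177.35 turn wz -0.02  shift x 1.214 y -0.001 z 1.410  tilt [ 0.0013 -0.0002] J6 -102
```

>>> {"fn": "carry_out", "kwargs": {"moves": [{"wx": 0, "wy": 0, "wz": -0.02, "x": 0.6, "y": 0, "z": 0, "grip": 0}, {"wx": 0, "wy": 0, "wz": 0, "x": 0.61, "y": 0, "z": 0.4, "grip": 0}, {"wx": 0, "wy": 0, "wz": 0, "x": 0, "y": 0, "z": 0.6, "grip": 0}, {"wx": 0, "wy": 0, "wz": 0, "x": 0, "y": 0, "z": 0.4, "grip": 0}, {"wx": 0, "wy": 0, "wz": 0, "x": 0, "y": 0, "z": 0, "grip": 0}, {"wx": 0, "wy": 0, "wz": 0, "x": 0, "y": 0, "z": 0, "grip": 0}, {"wx": 0, "wy": 0, "wz": 0, "x": 0, "y": 0, "z": 0, "grip": 0}, {"wx": 0, "wy": 0, "wz": 0, "x": 0, "y": 0, "z": 0, "grip": 0}]}}

```text
time_s: 44.27
ee_pos: [0.6688, -0.0629, 0.1871]
orientation: [-0.078, 3.138, -0.001]
ft_force: [0.4, -0.5, 0.3]
finger_gap: 0.13
finger_force: 58.9
```

```bash
python3 -c "
from red import *
st(); plan(667.2,-63.9,172,182.75)
c=cap('wrist'); s=cap('scene'); t=cap('top')
a=c['pixels'][150:450,200:440]; b=cv2.resize(s['pixels'][240:300,300:360],None,fx=5,fy=5); d=cv2.resize(t['pixels'][170:230,310:370],None,fx=4,fy=4)
o=np.zeros((300,790,3),np.uint8); o[:300,:240]=a; o[:,245:545]=b; o[:240,550:790]=d; cv2.imwrite('pics/k1.png',o[:,:,::-1])"
```

```text
{'time_s': 44.2667, 'joints': [-0.1781, 0.373, 1.1363, -0.0001, 1.63, -1.7983], 'ee_pos': [0.6688, -0.0629, 0.1871], 'orientation': [-0.0776, 3.1384, -0.0008], 'ft_force': [0.4265, -0.4678, 0.3179], 'torque': [0.1012, -0.0189, -0.0116], 'finger_force': 58.9353, 'finger_gap': 0.1299}
yaw0 -177.17 turn wz 0.02  shift x 0.056 y -0.031 z 0.504  tilt [-0.0022 -0.0006] J6 -103
```

View pics/k1.png

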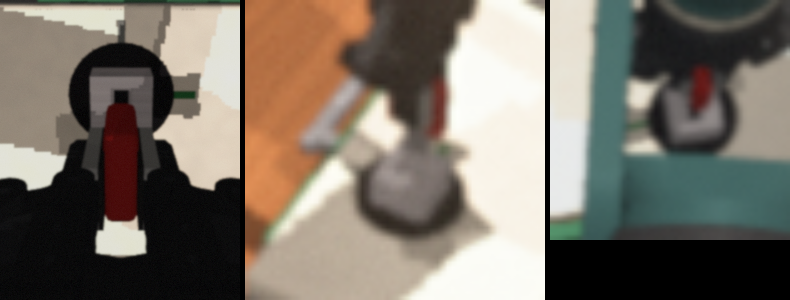

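The key hangs over the slot: in the left wrist crop the slot shows at (120,97), just ahead of the bow. I'll correct by 1.6 mm and lower gently.

>>> {"fn": "carry_out", "kwargs": {"moves": [{"wx": 0, "wy": 0, "wz": 0.02, "x": 0.055, "y": -0.03, "z": 0, "grip": 0}, {"wx": 0, "wy": 0, "wz": 0, "x": 0, "y": 0, "z": 0.2, "grip": 0}, {"wx": 0, "wy": 0, "wz": 0, "x": 0, "y": 0, "z": 0.2, "grip": 0}, {"wx": 0, "wy": 0, "wz": 0, "x": 0, "y": 0, "z": 0.1, "grip": 0}, {"wx": 0, "wy": 0, "wz": 0, "x": 0, "y": 0, "z": 0.1, "grip": 0}, {"wx": 0, "wy": 0, "wz": 0, "x": 0, "y": 0, "z": 0, "grip": 0}]}}

```text
time_s: 44.92
ee_pos: [0.6658, -0.0635, 0.1663]
orientation: [0.075, -3.138, -0.001]
ft_force: [-0.5, -0.4, -1.1]
finger_gap: 0.129
finger_force: 58.9
```

>>> {"fn": "carry_out", "kwargs": {"moves": [{"wx": 0, "wy": 0, "wz": 0, "x": 0, "y": 0, "z": 0.05, "grip": 0}, {"wx": 0, "wy": 0, "wz": 0, "x": 0, "y": 0, "z": 0.05, "grip": 0}, {"wx": 0, "wy": 0, "wz": 0, "x": 0, "y": 0, "z": 0, "grip": 0}]}}

```text
time_s: 45.17
ee_pos: [0.6664, -0.0636, 0.1647]
orientation: [0.075, -3.141, 0.0]
ft_force: [-0.2, 0.9, 0.0]
finger_gap: 0.132
finger_force: 58.9
```

```bash
python3 -c "
from red import *
st(); plan(667.2,-63.9,152,182.75)"
```

```text
{'time_s': 45.1667, 'joints': [-0.1797, 0.3774, 1.175, -0.0001, 1.5893, -1.7985], 'ee_pos': [0.6664, -0.0636, 0.1647], 'orientation': [0.0753, -3.1405, 0.0001], 'ft_force': [-0.2385, 0.8927, 0.0006], 'torque': [-0.0504, -0.038, 0.0664], 'finger_force': 58.9359, 'finger_gap': 0.1323}
yaw0 -177.25 turn wz -0.00  shift x -0.028 y -0.013 z 0.423  tilt [ 0.0002 -0.    ] J6 -103
```

>>> {"fn": "carry_out", "kwargs": {"moves": [{"wx": 0, "wy": 0, "wz": 0, "x": 0, "y": 0, "z": 0.1, "grip": 0}, {"wx": 0, "wy": 0, "wz": 0, "x": 0, "y": 0, "z": 0.1, "grip": 0}, {"wx": 0, "wy": 0, "wz": 0, "x": 0, "y": 0, "z": 0, "grip": 0}]}}

```text
time_s: 45.42
ee_pos: [0.666, -0.0635, 0.1579]
orientation: [0.075, -3.139, -0.0]
ft_force: [-0.6, -0.4, -0.8]
finger_gap: 0.128
finger_force: 58.9
```

>>> {"fn": "carry_out", "kwargs": {"moves": [{"wx": 0, "wy": 0, "wz": 0, "x": 0, "y": 0, "z": 0.1, "grip": 0}, {"wx": 0, "wy": 0, "wz": 0, "x": 0, "y": 0, "z": 0.05, "grip": 0}, {"wx": 0, "wy": 0, "wz": 0, "x": 0, "y": 0, "z": 0, "grip": 0}]}}

```text
time_s: 45.67
ee_pos: [0.6661, -0.0636, 0.1537]
orientation: [0.075, -3.14, -0.0]
ft_force: [-0.6, -0.1, -0.0]
finger_gap: 0.132
finger_force: 58.9
```

```bash
python3 -c "
from red import *
st(); plan(667.2,-63.9,152,182.75)"
```

```text
{'time_s': 45.6667, 'joints': [-0.1798, 0.3822, 1.1906, -0.0001, 1.5698, -1.7984], 'ee_pos': [0.6661, -0.0636, 0.1537], 'orientation': [0.0751, -3.1396, -0.0002], 'ft_force': [-0.5699, -0.0609, -0.0443], 'torque': [0.0075, 0.089, -0.0075], 'finger_force': 58.9356, 'finger_gap': 0.132}
yaw0 -177.26 turn wz -0.00  shift x -0.036 y -0.013 z 0.056  tilt [0.001  0.0001] J6 -103
```

Nearly down, with no contact force so far. I'll press gently until it seats.

>>> {"fn": "carry_out", "kwargs": {"moves": [{"wx": 0, "wy": 0, "wz": 0, "x": 0, "y": 0, "z": 0.05, "grip": 0}, {"wx": 0, "wy": 0, "wz": 0, "x": 0, "y": 0, "z": 0.03, "grip": 0}, {"wx": 0, "wy": 0, "wz": 0, "x": 0, "y": 0, "z": 0, "grip": 0}]}}

```text
time_s: 45.92
ee_pos: [0.6664, -0.0636, 0.152]
orientation: [-0.075, 3.141, -0.0]
ft_force: [0.1, -0.5, -0.0]
finger_gap: 0.132
finger_force: 59.2
```

>>> {"fn": "carry_out", "kwargs": {"moves": [{"wx": 0, "wy": 0, "wz": 0, "x": 0, "y": 0, "z": 0.03, "grip": 0}, {"wx": 0, "wy": 0, "wz": 0, "x": 0, "y": 0, "z": 0, "grip": 0}, {"wx": 0, "wy": 0, "wz": 0, "x": 0, "y": 0, "z": 0, "grip": 0}]}}

```text
time_s: 46.17
ee_pos: [0.6666, -0.0636, 0.1519]
orientation: [-0.075, 3.14, -0.0]
ft_force: [-0.9, 0.1, 2.5]
finger_gap: 0.124
finger_force: 59.5
```

>>> {"fn": "carry_out", "kwargs": {"moves": [{"wx": 0, "wy": 0, "wz": 0.5, "x": 0, "y": 0, "z": 0.03, "grip": 0}, {"wx": 0, "wy": 0, "wz": 0.5, "x": 0, "y": 0, "z": 0, "grip": 0}, {"wx": 0, "wy": 0, "wz": 1, "x": 0, "y": 0, "z": 0, "grip": 0}, {"wx": 0, "wy": 0, "wz": 1, "x": 0, "y": 0, "z": 0, "grip": 0}, {"wx": 0, "wy": 0, "wz": 1, "x": 0, "y": 0, "z": 0, "grip": 0}, {"wx": 0, "wy": 0, "wz": 1, "x": 0, "y": 0, "z": 0, "grip": 0}]}}

```text
time_s: 46.67
ee_pos: [0.6672, -0.0635, 0.1518]
orientation: [0.612, 3.078, 0.001]
ft_force: [0.4, 0.6, 4.1]
finger_gap: 0.133
finger_force: 59.7
```

```bash
python3 tq.py; python3 -c "
from red import *
st()"
```

```text
first Tz 0.062 tau6 -0.816
torque [0.151 0.02  0.008] sd [0.041 0.002 0.039] F [0.23 0.65 4.76] yaw 157.76 J6 -78.1 tau6 0.422
{'time_s': 46.8167, 'joints': [-0.1796, 0.3826, 1.1939, 0.0004, 1.5619, -1.3641], 'ee_pos': [0.6672, -0.0635, 0.1518], 'orientation': [0.6024, 3.0801, 0.0007], 'ft_force': [-0.5467, 1.4244, 5.8249], 'torque': [0.1512, -0.0076, -0.0003], 'finger_force': 59.7736, 'finger_gap': 0.133}
```

>>> {"fn": "carry_out", "kwargs": {"moves": [{"wx": 0, "wy": 0, "wz": 1, "x": 0, "y": 0, "z": 0, "grip": 0}, {"wx": 0, "wy": 0, "wz": 1, "x": 0, "y": 0, "z": 0, "grip": 0}, {"wx": 0, "wy": 0, "wz": 1, "x": 0, "y": 0, "z": 0, "grip": 0}, {"wx": 0, "wy": 0, "wz": 1, "x": 0, "y": 0, "z": 0, "grip": 0}, {"wx": 0, "wy": 0, "wz": 1, "x": 0, "y": 0, "z": 0, "grip": 0}, {"wx": 0, "wy": 0, "wz": 1, "x": 0, "y": 0, "z": 0, "grip": 0}, {"wx": 0, "wy": 0, "wz": 1, "x": 0, "y": 0, "z": 0, "grip": 0}, {"wx": 0, "wy": 0, "wz": 1, "x": 0, "y": 0, "z": 0, "grip": 0}, {"wx": 0, "wy": 0, "wz": 1, "x": 0, "y": 0, "z": 0, "grip": 0}]}}

```text
time_s: 47.57
ee_pos: [0.6665, -0.0644, 0.1518]
orientation: [1.741, 2.612, -0.001]
ft_force: [-2.5, -1.2, 6.5]
finger_gap: 0.125
finger_force: 59.9
```

```bash
python3 tq.py; python3 -c "
from red import *
st()"
```

```text
first Tz 0.083 tau6 -0.807
torque [-0.204  0.353  0.008] sd [0.027 0.01  0.062] F [-2.2  -1.25  6.6 ] yaw 112.76 J6 -33.1 tau6 0.338
{'time_s': 47.7167, 'joints': [-0.1802, 0.3823, 1.1942, -0.0015, 1.5634, -0.5789], 'ee_pos': [0.6665, -0.0644, 0.1518], 'orientation': [1.7364, 2.6155, -0.0011], 'ft_force': [-2.0162, -2.1319, 5.5788], 'torque': [-0.1414, 0.3731, -0.0728], 'finger_force': 59.9131, 'finger_gap': 0.1283}
```

Turned 70° so far. I'll continue in small steps to the stop.

>>> {"fn": "carry_out", "kwargs": {"moves": [{"wx": 0, "wy": 0, "wz": 1, "x": 0, "y": 0, "z": 0, "grip": 0}, {"wx": 0, "wy": 0, "wz": 1, "x": 0, "y": 0, "z": 0, "grip": 0}, {"wx": 0, "wy": 0, "wz": 0.5, "x": 0, "y": 0, "z": 0, "grip": 0}]}}

```text
time_s: 47.97
ee_pos: [0.6662, -0.0645, 0.1518]
orientation: [2.015, 2.408, -0.002]
ft_force: [-2.7, -1.4, 7.4]
finger_gap: 0.129
finger_force: 60.0
```

```bash
python3 tq.py
```

```text
first Tz 0.054 tau6 -0.108
torque [-0.26   0.509 -0.002] sd [0.027 0.015 0.048] F [-3.01 -1.21  7.06] yaw 100.3 J6 -20.6 tau6 0.162
```

>>> {"fn": "carry_out", "kwargs": {"moves": [{"wx": 0, "wy": 0, "wz": 0.4, "x": 0, "y": 0, "z": 0, "grip": 0}, {"wx": 0, "wy": 0, "wz": 0.4, "x": 0, "y": 0, "z": 0, "grip": 0}]}}

```text
time_s: 48.28
ee_pos: [0.6661, -0.0646, 0.1518]
orientation: [2.096, 2.338, -0.002]
ft_force: [-4.2, -1.9, 6.7]
finger_gap: 0.133
finger_force: 60.0
```

```bash
python3 tq.py
```

```text
first Tz 0.072 tau6 -0.313
torque [-0.225  0.551  0.005] sd [0.025 0.043 0.049] F [-3.28 -1.83  6.84] yaw 96.31 J6 -16.6 tau6 0.109
```

>>> {"fn": "carry_out", "kwargs": {"moves": [{"wx": 0, "wy": 0, "wz": 0.4, "x": 0, "y": 0, "z": 0, "grip": 0}, {"wx": 0, "wy": 0, "wz": 0.4, "x": 0, "y": 0, "z": 0, "grip": 0}]}}

```text
time_s: 48.6
ee_pos: [0.666, -0.0646, 0.1518]
orientation: [2.176, 2.264, -0.002]
ft_force: [-3.0, -0.8, 5.8]
finger_gap: 0.13
finger_force: 60.0
```

```bash
python3 tq.py
```

```text
first Tz 0.072 tau6 -0.313
torque [-0.262  0.619  0.014] sd [0.025 0.028 0.058] F [-3.2  -1.06  6.43] yaw 92.31 J6 -12.6 tau6 0.11
```

>>> {"fn": "carry_out", "kwargs": {"moves": [{"wx": 0, "wy": 0, "wz": 0.4, "x": 0, "y": 0, "z": 0, "grip": 0}, {"wx": 0, "wy": 0, "wz": 0.2, "x": 0, "y": 0, "z": 0, "grip": 0}]}}

```text
time_s: 48.92
ee_pos: [0.6659, -0.0646, 0.1518]
orientation: [2.234, 2.206, -0.003]
ft_force: [-3.5, -1.9, 7.4]
finger_gap: 0.127
finger_force: 60.0
```

```bash
python3 tq.py
```

```text
first Tz 0.072 tau6 -0.033
torque [-0.253  0.634  0.011] sd [0.015 0.006 0.048] F [-3.41 -1.99  7.39] yaw 89.33 J6 -9.7 tau6 0.049
```

>>> {"fn": "carry_out", "kwargs": {"moves": [{"wx": 0, "wy": 0, "wz": 0.3, "x": 0, "y": 0, "z": 0, "grip": 0}, {"wx": 0, "wy": 0, "wz": 0.3, "x": 0, "y": 0, "z": 0, "grip": 0}]}}

```text
time_s: 49.23
ee_pos: [0.6659, -0.0645, 0.1518]
orientation: [2.291, 2.148, -0.002]
ft_force: [-4.6, -1.7, 7.2]
finger_gap: 0.128
finger_force: 60.1
```

```bash
python3 tq.py
```

```text
first Tz 0.173 tau6 -0.132
torque [-0.211  0.661  0.109] sd [0.007 0.028 0.049] F [-3.85 -1.5   7.13] yaw 86.34 J6 -6.7 tau6 0.153
```

>>> {"fn": "carry_out", "kwargs": {"moves": [{"wx": 0, "wy": 0, "wz": 0.3, "x": 0, "y": 0, "z": 0, "grip": 0}]}}

```text
time_s: 49.47
ee_pos: [0.6658, -0.0645, 0.1518]
orientation: [2.318, 2.119, -0.003]
ft_force: [-3.4, -1.1, 6.3]
finger_gap: 0.132
finger_force: 60.1
```

```bash
python3 tq.py
```

```text
first Tz 0.269 tau6 -0.196
torque [-0.221  0.702  0.191] sd [0.033 0.021 0.064] F [-3.48 -1.09  7.34] yaw 84.85 J6 -5.2 tau6 0.228
```

>>> {"fn": "carry_out", "kwargs": {"moves": [{"wx": 0, "wy": 0, "wz": 0.4, "x": 0, "y": 0, "z": 0, "grip": 0}, {"wx": 0, "wy": 0, "wz": 0.4, "x": 0, "y": 0, "z": 0, "grip": 0}]}}

```text
time_s: 49.78
ee_pos: [0.6658, -0.0644, 0.1518]
orientation: [2.391, 2.036, -0.003]
ft_force: [-3.2, -1.0, 6.9]
finger_gap: 0.129
finger_force: 60.1
```

```bash
python3 tq.py
```

```text
first Tz 0.379 tau6 0.109
torque [-0.105  0.745  0.297] sd [0.042 0.024 0.058] F [-3.78 -1.3   7.2 ] yaw 80.87 J6 -1.2 tau6 0.402
```

>>> {"fn": "carry_out", "kwargs": {"moves": [{"wx": 0, "wy": 0, "wz": 0, "x": 0, "y": 0, "z": 0, "grip": 0.4}, {"wx": 0, "wy": 0, "wz": 0, "x": 0, "y": 0, "z": 0, "grip": 0.5}, {"wx": 0, "wy": 0, "wz": 0, "x": 0, "y": 0, "z": 0, "grip": 0.5}, {"wx": 0, "wy": 0, "wz": 0, "x": 0, "y": 0, "z": 0, "grip": 0.5}, {"wx": 0, "wy": 0, "wz": 0, "x": 0, "y": 0, "z": -0.5, "grip": 0.5}, {"wx": 0, "wy": 0, "wz": 0, "x": 0, "y": 0, "z": -0.8, "grip": 0.5}, {"wx": 0, "wy": 0, "wz": 0, "x": 0, "y": 0, "z": -1, "grip": 0.5}, {"wx": 0, "wy": 0, "wz": 0, "x": 0, "y": 0, "z": -1, "grip": 0.5}, {"wx": 0, "wy": 0, "wz": 0, "x": 0, "y": 0, "z": -0.5, "grip": 0.5}, {"wx": 0, "wy": 0, "wz": 0, "x": 0, "y": 0, "z": 0, "grip": 0.5}]}}

```text
time_s: 50.77
ee_pos: [0.6681, -0.0638, 0.27]
orientation: [2.387, 2.031, 0.01]
ft_force: [0.1, 0.2, 0.3]
finger_gap: 0.5
finger_force: 0.0
```

>>> {"fn": "carry_out", "kwargs": {"moves": [{"wx": 0, "wy": 0, "wz": 0, "x": -1, "y": 0, "z": 0, "grip": 0.5}, {"wx": 0, "wy": 0, "wz": 0, "x": 0, "y": 0, "z": 0, "grip": 0.5}, {"wx": 0, "wy": 0, "wz": 0, "x": 0, "y": 0, "z": 0, "grip": 0.5}, {"wx": 0, "wy": 0, "wz": 0, "x": 0, "y": 0, "z": 0, "grip": 0.5}]}}

```text
time_s: 51.1
ee_pos: [0.6611, -0.093, 0.262]
orientation: [-2.391, -2.033, 0.002]
ft_force: [0.1, 0.5, -0.7]
finger_gap: 0.498
finger_force: 0.0
```

```bash
python3 -c "
from red import *
st(); c,P=look('w12.png',.126,.137,.132,(666,-63),.03); redtop(c,.168)"; python3 dr.py | tail -1
```

```text
{'time_s': 51.1, 'joints': [-0.2249, 0.3558, 1.0116, 0.0005, 1.7775, -0.063], 'ee_pos': [0.6611, -0.093, 0.262], 'orientation': [-2.3914, -2.0328, 0.0025], 'ft_force': [0.0986, 0.4905, -0.6535], 'torque': [0.0197, 0.0267, 0.0084], 'finger_force': 0.0, 'finger_gap': 0.498}
w12.png [665.7 -63.7] [32.  32.4] 12.52 1263
redtop [665.83 -63.8 ] [11.5 32.6] 0.12 929 mean [666.16 -63.78] z 0.1677
[-132.25204157 -125.84241301 -119.45476133]
```

View pics/w12.png

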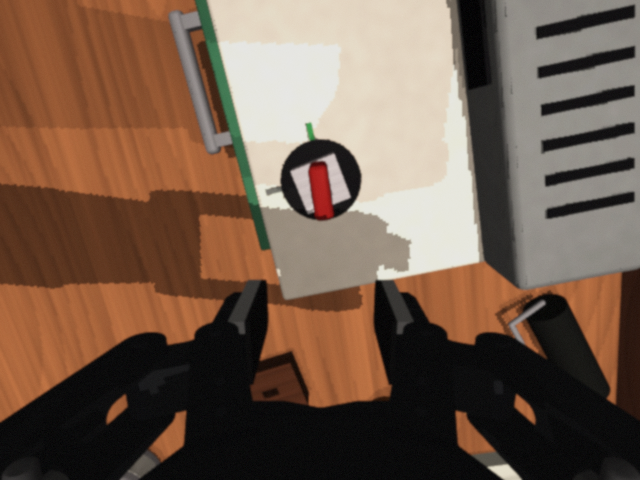

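The rotor reads 80.2° turned, which is its stop. The key is seated with its top at 168 mm, and the drawer is shut. Handing in.

```bash
python3 -c "
from station import arm
print(arm.finish_job())"
```

```text
the job is handed in; nothing more can be done
None
```

I handed the job in with the three blocks found (disc, cross, ring) in the shut drawer, the key seated and turned to its stop at on, and the plug snug and nipped roughly 8–38° past by feel; that last figure is an estimate from wrist torque, not a direct reading.

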